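Ready the pickle pot and load the castings

TASK

Get the jeweller's pickle pot ready for the next batch: first, before you open the pot, turn the drain cock's lever fully shut; then unscrew the cap, lift it off and put it down on the cork mat. Drop every casting from the white soldering board into the open pot, and leave the bottle, the wooden block and the little bowl beyond the pot undisturbed.

Things in the scene. Friction and masses are not known exactly. Their poses are not given: they have to be found in the camera images.
- pot: White plastic pot fixed to the bench: body 100 mm across and 60 mm high, 45 degree conical shoulder up to the neck at 82 mm, rim at 115 mm. The neck has a right-hand outer thread, 9 mm rise a turn, 61 mm across. Origin: centre of its underside, z up along its axis. A brass drain pipe leaves its foot along its +y to the drain cock, 110 mm from the pot's axis.
- pot_mouth (a point): Centre of the pot's open mouth, at the rim, 115 mm above the bench; the mouth is 47 mm wide inside.
- pot_floor (a point): Centre of the pot's inner floor, 8 mm above the bench; inside radius about 46 mm up to 60 mm height.
- cock (a joint): Drain cock lever, vertical axis. 0 = open (lever along the pipe, pointing along the pot's +y, away from it); 1.571 rad = fully shut, at its stop (lever square to the pipe, along the pot's -x). Grows counter-clockwise seen from above; starts anywhere from 0 to 0.45. Turning takes about 0.12 N m; it stays where it is left.
- lever_pivot (a point): The lever's axis, at half the lever's thickness (61 mm above the bench).
- lever_tip (a point): On the middle of the flat steel lever near its end, 70 mm from the pivot, 61 mm above the bench. The lever is 14 mm wide, 12 mm thick (55 to 67 mm above the bench), its end 76 mm from the pivot; nothing lies under its outer part.
- cap: Grey screw cap, 80 g: hollow skirt 69 mm across from 0 to 36 mm height; above it a round ribbed grip 52 mm across, from 36 to 58 mm. Origin: centre of the lower edge, z along its axis (up). It starts screwed home, origin 83.5 mm above the bench. Unscrews counter-clockwise seen from above, rising 9 mm a turn; the thread holds it until it lets go at 1.95 turns (17.5 mm of rise).
- cap_mid (a point): Middle of the cap on its axis, 29 mm above its lower edge. Once unscrewed, the cap must rise 33 mm to be clear of the neck. If dropped it may lie on its side.
- mat: Flat brown cork mat, 200 x 160 x 6 mm (x, y, z of its own axes), fixed; to the left or right of the pot. Origin: centre of its underside, on the bench.
- board: Flat white ceramic soldering board, 200 x 160 x 8 mm (own x, y, z), fixed; on the other side of the pot from the mat. The castings lie on it. Origin: centre of its underside, on the bench.
- casting1: One of five (three to five are present) alike brass-coloured castings, 40 g: a disc 26 mm in diameter and 8 mm thick with a sprue stub 10 mm in diameter and 11 mm high standing on its middle. Origin: centre of the disc's underside; z towards the stub, up at the start. They stand in two rows along the board's x, about 84 mm apart in its y and 65 mm or more apart within a row.
- casting2: One of five (three to five are present) alike brass-coloured castings, 40 g: a disc 26 mm in diameter and 8 mm thick with a sprue stub 10 mm in diameter and 11 mm high standing on its middle. Origin: centre of the disc's underside; z towards the stub, up at the start. They stand in two rows along the board's x, about 84 mm apart in its y and 65 mm or more apart within a row.
- casting3: One of five (three to five are present) alike brass-coloured castings, 40 g: a disc 26 mm in diameter and 8 mm thick with a sprue stub 10 mm in diameter and 11 mm high standing on its middle. Origin: centre of the disc's underside; z towards the stub, up at the start. They stand in two rows along the board's x, about 84 mm apart in its y and 65 mm or more apart within a row.
- casting4: One of five (three to five are present) alike brass-coloured castings, 40 g: a disc 26 mm in diameter and 8 mm thick with a sprue stub 10 mm in diameter and 11 mm high standing on its middle. Origin: centre of the disc's underside; z towards the stub, up at the start. They stand in two rows along the board's x, about 84 mm apart in its y and 65 mm or more apart within a row.
- casting5: One of five (three to five are present) alike brass-coloured castings, 40 g: a disc 26 mm in diameter and 8 mm thick with a sprue stub 10 mm in diameter and 11 mm high standing on its middle. Origin: centre of the disc's underside; z towards the stub, up at the start. They stand in two rows along the board's x, about 84 mm apart in its y and 65 mm or more apart within a row.
- flux_bottle: Bystander: amber glass bottle, 52 mm in diameter, 100 mm high, beyond the pot to the right. Origin: centre of its underside.
- ring_block: Bystander: wooden block 70 x 90 x 50 mm with a short steel stud on top, 80 mm high in all, beyond the pot. Origin: centre of its underside.
- crucible: Bystander: white ceramic bowl 70 mm wide, 40 mm high, beyond the pot to the left. Origin: centre of its underside.

How it is judged (in metres and radians):
On the way, in this order (a step that is already met when the one before it is completed fails the run):
1. the drain cock is turned fully shut while the cap is still screwed on (value of joint cock above 1.48 rad and z of cap in the frame of pot below 0.095 m), for 0.2 s.
2. the cap is unscrewed and lifted clear of the neck (distance between cap and pot_mouth above 0.045 m), for 0.1 s.
3. every casting present is inside the pot (horizontal distance between each of casting1, casting2, casting3, casting4, casting5 and pot_floor below 0.046 m and height (world z) of each of casting1, casting2, casting3, casting4, casting5 below 0.07 m), for 0.2 s.
At the end, for the whole second after the job is handed in: The drain cock is shut (at least 1.48 of 1.571 rad), the cap lies at rest on the cork mat (its middle over the mat, any way up), and every casting present lies at rest inside the pot's body (all of step 3 and value of joint cock above 1.48 rad and x of cap_mid in the frame of mat between -0.1 and 0.1 m and y of cap_mid in the frame of mat between -0.08 and 0.08 m and contact force between cap and mat above 0.2 N and height (world z) of cap_mid below 0.065 m and linear speed of cap below 0.02 m/s and linear speed of each of casting1, casting2, casting3, casting4, casting5 below 0.03 m/s); the robot touches nothing.
It fails at once if the bottle is pushed more than 30 mm or tipped (distance of flux_bottle from where it was at the start of the episode above 0.03 m or angle between flux_bottle's own z axis and vertical above 0.5 rad).
It fails at once if the wooden block is pushed more than 30 mm or tipped (distance of ring_block from where it was at the start of the episode above 0.03 m or angle between ring_block's own z axis and vertical above 0.5 rad).
It fails at once if the bowl is pushed more than 30 mm or tipped (distance of crucible from where it was at the start of the episode above 0.03 m or angle between crucible's own z axis and vertical above 0.5 rad).
Of casting1, casting2, casting3, casting4, casting5 only 3 to 5 are there at a start; the rules pass over those that are not, and their reading is None.
At some moment in a run one of casting1, casting2, casting3, casting4, casting5 may be knocked a few centimetres aside while the robot is not near it.
Once in a run the grip may slacken for a moment while it holds something.
It also fails if it takes over 210 s, if anything falls off the work surface, if the arm or the gripper's body presses on something with over 40 N, if the wrist force passes 120 N, or if a joint passes its speed limit or range.

ROBOT

A 6-joint arm with a two-finger parallel gripper is mounted at the origin on the work surface. World frame = base frame: x ahead of the robot, y to its left, z up, the work surface at z = 0. Lengths are in mm, angles in rad, forces in N, time in s.
With the tool pointing down it reaches from about 350 to 775 mm from the base axis. Payload 7.3 kg.
Tool frame: the origin (TCP) lies midway between the tips of the shut fingers; the grasp point (between the pads) lies 19 mm behind it; x points along the fingers, y is the direction in which the jaws open and shut, and the axes are right-handed (so a half turn about x gives the same grasp; the last joint's range is limited). The gripper opens to 92 mm and grips with 3 to 60 N. Pads are 19 mm wide; open, the fingers measure 130 mm over their backs; the gripper's body (75 mm by 190 mm) begins 47 mm behind the grasp point.
Start: joints at [1.053, 0.342, 1.524, -0, 1.275, -0.146], TCP at [190.716, 489.155, 226.741] pointing down, gripper open.
Joint ranges: [-2.53, 2.53], [-0.77, 2.02], [0.04, 2.7], [-1, 4.14], [0.28, 2.66], [-3.11, 3.11]. Speed limits (rad/s): [2.57, 2.57, 3.14, 3.14, 3.14, 3.14].

INTERFACE

Orientations are given as [roll, pitch, yaw] about the fixed x, y, z axes, in that order (R = Rz(yaw) Ry(pitch) Rx(roll)).
In Python, from plant import bot gives the robot as it stands. The module is installed in compiled form; this text tells all that it offers.
- The arm moves only by the shell command python3 -m handwheel 'ROWS' [OPENING]. ROWS is JSON, a list that holds one entry, the list of rows, each a list of 4 numbers: the shift along the tool's x, y, z in cm, then the turn about the tool's x in rad. A call has 1 to 8 rows; each row shifts and turns the commanded pose from where the row before left it, along the tool's axes as they then stand; what a row does not reach is not made up. A row lasts 1/12 s, in which the tool goes at most 41.7 mm and 7.16 degrees, less where a joint would pass 70% of its speed; a pose out of reach is approached as far as the arm can. A call is refused whole if a number of a shift passes 4.17 or a number of a turn 0.125, either way. A call with a gripper value outside its range is refused whole. OPENING is the opening, from 0 (shut) to 1 (fully open), set as the call begins (- or left out, the last holds). The fingers move at their own pace and stop on an object; the grip force is fixed at half the most. Time passes only in rows, so rows that do not move let the fingers close. It gives the time, the measured TCP pose, the force and the opening at its end, in the units of the state.
- bot.get_obs(): the state, without advancing time (a new reading comes with each control period).
- bot.capture(name): name is "scene" or "top" or "wrist"; returns (picture, depth): 480x640x3 uint8, red, green, blue; 480x640 float32, mm along the optical axis (not along the pixel's ray), 0 where there is no reading.
- bot.camera_model(name): a dict with "fx", "fy", "cx", "cy" (pixels), "position" and "rotation" of the camera in the world. Camera axes: x right, y down, z forward; pixel columns grow to the right and rows downward; lengths in mm; the calibration is good to about 2 mm. A picture is of the moment at which its call begins: read the wrist's pose just before it. camera_model takes no time and is no camera call; for the wrist camera it gives the pose at the moment of the call.
- bot.close_job(): hands the job in, once; it reports no verdict.
Trained networks look in the newest picture that a camera, given by its name, has taken for a name from the list of things; names that differ only in an ending like _2 or _b are one class to them, and where a whole thing is asked for, a point or a joint stands for the part that bears it (a point fixed in the world has none). Each returns a list of dicts, best first, with "conf" (0 to 1); they miss things now and then, are a little off and sometimes report something else, mostly with a low value. They report only what shows in the picture. A call takes as long as a camera call.
- bot.find_in(camera, label): "bbox" ([left, top, width, height] in pixels, round what is visible of it).
- bot.spot_point(camera, label): "point" ([column, row] in pixels: a listed point, or the origin of a listed thing).
The state is a dict: "time": time; "joint_positions": joint angles; "dq": joint speeds; "tau": joint torques, N m; "tool_pos": TCP position; "tcp_rot": TCP orientation; "contact_force": force on the tool from outside, world axes, zero at the start; "moment": the same for the moment, N m; "grip_width": finger opening in mm.
Only numpy, scipy, OpenCV 4.12 (cv2) and the standard library are available. Lean on these libraries where they do the work, as an engineer would, in place of code of your own. Each camera call takes 0.05 s, during which the arm holds its last target.

## Working session

There is one attempt and no reset: what is moved stays moved. The work goes in short steps, Python scripts to look and compute and a shell command to move; the robot and the scene stay as the last step left them, time stands still between calls to the robot, and variables do not carry over. Pictures are saved under pics/ and viewed, and the job is handed in when it is done.

```bash
mkdir -p pics; ls; cat > h.py <<'E'
import numpy as np, cv2
from plant import bot
from scipy.spatial.transform import Rotation as Rn
def snap(cam,name):
    m=bot.camera_model(cam)
    p,d=bot.capture(cam)
    cv2.imwrite(f'pics/{name}.png',p[:,:,::-1]); np.save(f'pics/{name}_d.npy',d)
    return p,d,m
def ray(m,uv):
    R=np.array(m['rotation']); 
    if R.shape!=(3,3): print('rot',R)
    v=np.array([(uv[0]-m['cx'])/m['fx'],(uv[1]-m['cy'])/m['fy'],1.])
    return np.array(m['position']),R@v
def atz(m,uv,z):
    o,v=ray(m,uv); return o+v*(z-o[2])/v[2]
def atd(m,uv,d):
    o,v=ray(m,uv); return o+v*d
def st():
    o=bot.get_obs(); print('t',round(o['time'],2),'tcp',np.round(o['tool_pos'],1),'rot',np.round(o['tcp_rot'],3),'q',np.round(o['joint_positions'],2),'F',np.round(o['contact_force'],1),'w',round(float(np.squeeze(o['grip_width'])),1)); return o
E
python3 - <<'E'
from h import *
o=st(); print(Rn.from_euler('xyz',o['tcp_rot']).as_matrix().round(3))
for c in ['scene','top']:
    p,d,m=snap(c,c+'0'); print(c,{k:np.round(v,3).tolist() for k,v in m.items()})
    for l in ['pot','pot_mouth','lever_pivot','lever_tip','cap','cap_mid','mat','board','casting1','flux_bottle','ring_block','crucible']:
        r=bot.spot_point(c,l)
        print(c,l,[(np.round(x['point'],1).tolist(),round(x['conf'],2)) for x in r][:7])
E
```

```text
pics
t 0.0 tcp [190.5 488.8 226.1] rot [-1.711  1.569 -2.083] q [ 1.05  0.34  1.53 -0.    1.28 -0.15] F [ 1.5 -0.6  0.6] w 91.5
[[-0.001  0.363  0.932]
 [-0.001  0.932 -0.363]
 [-1.    -0.002 -0.   ]]
scene {'fx': 451.273, 'fy': 451.273, 'cx': 318.416, 'cy': 234.184, 'position': [1111.262, -682.49, 681.461], 'rotation': [-2.185, -0.022, 0.65]}
scene pot [([288.0, 255.7], 0.64)]
scene pot_mouth []
scene lever_pivot [([313.2, 195.9], 0.29)]
scene lever_tip [([312.2, 196.7], 0.42)]
scene cap [([289.1, 232.9], 0.74), ([360.3, 191.4], 0.4)]
scene cap_mid []
scene mat [([180.1, 315.3], 0.78), ([351.1, 198.6], 0.59), ([287.9, 231.1], 0.15)]
scene board [([352.0, 201.0], 0.73)]
scene casting1 [([359.8, 191.6], 0.6), ([381.3, 199.6], 0.51), ([325.3, 190.4], 0.41)]
scene flux_bottle [([332.9, 353.9], 0.73)]
scene ring_block [([383.6, 292.8], 0.82), ([381.5, 197.3], 0.68), ([332.9, 355.0], 0.19)]
scene crucible [([413.9, 257.7], 0.84)]
top {'fx': 521.477, 'fy': 521.477, 'cx': 319.482, 'cy': 239.383, 'position': [403.557, 20.408, 1194.422], 'rotation': [-2.945, -0.022, -1.547]}
top pot [([330.9, 281.8], 0.57)]
top pot_mouth [([329.6, 274.1], 0.85)]
top lever_pivot [([275.6, 288.6], 0.49)]
top lever_tip [([247.5, 308.6], 0.78)]
top cap [([327.8, 276.3], 0.89)]
top cap_mid [([325.9, 278.0], 0.71)]
top mat [([459.7, 305.1], 0.59)]
top board [([182.9, 291.7], 0.74)]
top casting1 [([162.0, 291.2], 0.69), ([192.4, 322.4], 0.64), ([168.1, 265.0], 0.48)]
top flux_bottle [([406.7, 176.3], 0.95), ([329.0, 274.4], 0.69)]
top ring_block [([318.8, 174.0], 0.84)]
top crucible [([251.0, 177.2], 0.91), ([459.2, 307.1], 0.18)]
```

```bash
sed -i "s/R=np.array(m\['rotation'\]); /R=Rn.from_euler('xyz',m['rotation']).as_matrix() if np.size(m['rotation'])==3 else np.array(m['rotation'])/" h.py
python3 - <<'E'
from h import *
p,d,m=snap('top','top1')
P=lambda n,uv,z:print(n,atz(m,uv,z).round(1),'depth:',atd(m,uv,d[int(round(uv[1])),int(round(uv[0]))]).round(1))
P('mouth',(329.6,274.1),115);P('cap',(327.8,276.3),83.5);P('capmid',(325.9,278),112.5);P('pot',(330.9,281.8),0)
P('piv',(275.6,288.6),61);P('tip',(247.5,308.6),61);P('mat',(459.7,305.1),0);P('board',(182.9,291.7),0)
for u in [(162,291.2),(192.4,322.4),(168.1,265)]:P('cast',u,8)
P('bottle',(406.7,176.3),0);P('block',(318.8,174),0);P('cruc',(251,177.2),0)
c=p[130:400,100:560]; cv2.imwrite('pics/top1z.png',cv2.resize(c,None,fx=1.7,fy=1.7,interpolation=cv2.INTER_CUBIC)[:,:,::-1])
E
```

```text
mouth [545.4 -20.7 115. ] depth: [541.9 -19.7 141.7]
cap [544.7 -18.2  83.5] depth: [537.5 -16.2 139.7]
capmid [537.3 -13.3 112.5] depth: [533.7 -12.4 141.6]
pot [542.7 -28.5   0. ] depth: [526.5 -22.8 139.3]
piv [517.7  93.9  61. ] depth: [517.   93.4  68.2]
tip [473.1 152.6  61. ] depth: [473.  152.4  62. ]
mat [ 496.8 -324.8    0. ] depth: [ 496.5 -323.8    3.7]
board [511.4 308.3   0. ] depth: [510.7 306.5   7.5]
cast [510.6 353.4   8. ] depth: [508.6 347.   30.6]
cast [442.7 280.1   8. ] depth: [442.4 278.5  15.3]
cast [570.7 344.4   8. ] depth: [569.4 341.9  17.2]
bottle [ 801.7 -205.8    0. ] depth: [ 780.8 -193.9   62.7]
block [801.    5.5   0. ] depth: [782.1   6.2  56.9]
cruc [788.1 167.    0. ] depth: [786.4 166.3   5.4]
```

View pics/top1z.png

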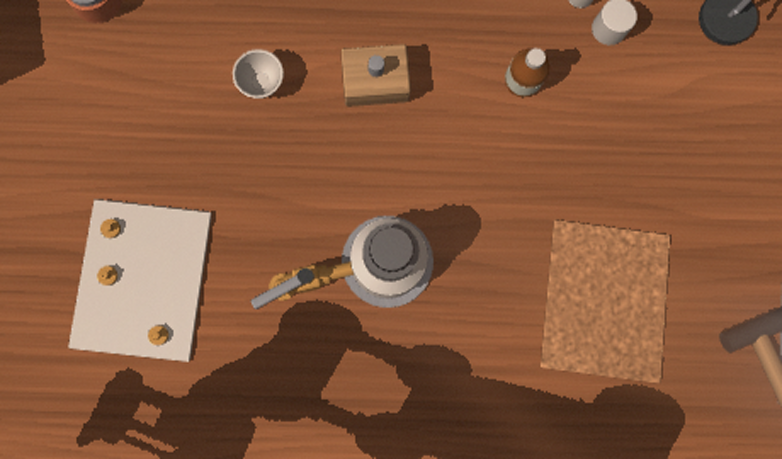

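View pics/scene0.png

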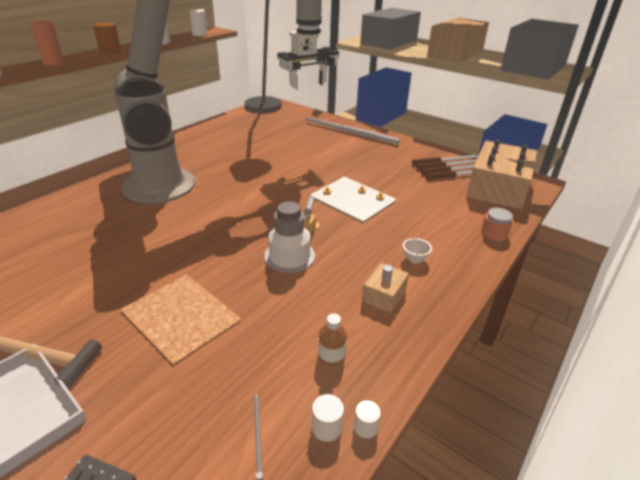

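```bash
cat >> h.py <<'E'
def cloud(m,d):
    R=Rn.from_euler('xyz',m['rotation']).as_matrix()
    v,u=np.mgrid[0:480,0:640]
    pc=np.stack([(u-m['cx'])/m['fx'],(v-m['cy'])/m['fy'],np.ones_like(u,float)],-1)*d[...,None]
    return pc@R.T+np.array(m['position'])
E
python3 - <<'E'
from h import *
m=bot.camera_model('top'); d=np.load('pics/top1_d.npy'); C=cloud(m,d)
def sel(x0,x1,y0,y1,z0,z1):
    k=(C[...,0]>x0)&(C[...,0]<x1)&(C[...,1]>y0)&(C[...,1]<y1)&(C[...,2]>z0)&(C[...,2]<z1)&(d>0); return C[k]
def circ(n,P):
    (x,y),r=cv2.minEnclosingCircle(P[:,:2].astype(np.float32)); print(n,len(P),P.mean(0).round(1),'enc',round(x,1),round(y,1),round(r,1))
circ('captop',sel(480,610,-90,50,136,150))
circ('skirt',sel(480,610,-90,50,105,130))
circ('pot',sel(470,620,-100,70,15,150))
L=sel(420,600,60,220,50,80); circ('lever',L); print(L[:,2].min(),L[:,2].max())
rect=cv2.minAreaRect(L[:,:2].astype(np.float32));print(rect,cv2.boxPoints(rect).round(1).tolist())
for a in [(510,350),(443,279),(570,342)]:
    circ('cast',sel(a[0]-25,a[0]+25,a[1]-25,a[1]+25,11.5,40)); circ(' stub',sel(a[0]-25,a[0]+25,a[1]-25,a[1]+25,18,40))
for n,P in [('board',sel(350,650,200,420,5,11)),('mat',sel(350,650,-450,-200,4,10))]:
    rect=cv2.minAreaRect(P[:,:2].astype(np.float32));print(n,P[:,2].mean(),rect)
print('bench z',np.median(sel(600,700,-100,100,-20,20)[:,2]))
E
```

```text
captop 508 [538.  -20.6 140.3] enc 538.5 -20.7 26.9
skirt 344 [533.8 -19.6 118.3] enc 538.8 -20.7 34.5
pot 1846 [530.4 -11.7  93.3] enc 526.9 1.4 74.0
lever 273 [493.7 112.7  66.9] enc 494.3 114.8 42.7
54.20405182811237 74.92835777490814
((494.4456481933594, 114.98091125488281), (19.47258186340332, 85.14141845703125), 28.583606719970703) [[465.5, 147.6999969482422], [506.29998779296875, 72.9000015258789], [523.4000244140625, 82.30000305175781], [482.6000061035156, 157.0]]
cast 122 [508.1 349.1  17.1] enc 509.3 347.6 25.3
 stub 34 [509.1 347.6  23.5] enc 509.2 348.8 12.0
cast 120 [434.9 276.8  17. ] enc 442.4 277.8 31.3
 stub 31 [433.1 275.7  23.3] enc 434.2 275.8 11.0
cast 123 [571.4 348.7  16.9] enc 572.3 341.5 28.4
 stub 35 [570.4 349.4  22.8] enc 571.1 350.0 12.2
board 7.857828031605067 ((500.9185485839844, 312.25933837890625), (211.9185791015625, 292.5796203613281), 89.52466583251953)
mat 6.176164821609012 ((500.7059326171875, -325.81219482421875), (298.07659912109375, 247.11949157714844), 0.15528970956802368)
bench z -0.42053094853974926
```

```bash
cat >> h.py <<'E'
def plan(x,y,z,dyaw=0):
    """tool-axis shift (cm) from measured TCP to target, with tool down"""
    o=bot.get_obs(); R=Rn.from_euler('xyz',o['tcp_rot']).as_matrix()
    dlt=np.array([x,y,z])-o['tool_pos']; print('shift cm',(R.T@dlt/10).round(2),'tooly yaw deg',np.degrees(np.arctan2(R[1,1],R[0,1])).round(1))
E
python3 -m handwheel '[[[0,0,0,0.125],[0,0,0,0.125],[0,0,0,0.125],[0,0,0,0.125],[0,0,0,0.125],[0,0,0,0.125],[0,0,0,0.125],[0,0,0,0.125]]]' 0
python3 -m handwheel '[[[0,0,0,0.125],[0,0,0,0.125],[0,0,0,0.125],[0,0,0,0.125],[0,0,0,0.125],[0,0,0,0.125],[0,0,0,0.125],[0,0,0,0.125]]]'
python3 -c "
from h import *
st();plan(516,146,226)"
```

```text
time: 2.02
tool_pos: [190.7, 489.2, 226.7]
tcp_rot: [2.793, 1.571, 1.415]
contact_force: [-0.0, -0.1, -0.2]
grip_width: 43.1
time: 2.68
tool_pos: [190.7, 489.2, 226.7]
tcp_rot: [3.046, 1.571, 0.668]
contact_force: [0.4, 0.3, 0.3]
grip_width: 0.8
t 2.68 tcp [190.7 489.2 226.7] rot [3.046 1.571 0.668] q [ 1.05  0.34  1.52 -0.    1.28  1.86] F [0.4 0.3 0.3] w 0.8
shift cm [ 0.07 47.28  0.23] tooly yaw deg -46.2
```

```bash
python3 -m handwheel '[[[0,4,0,0],[0,4,0,0],[0,4,0,0],[0,4,0,0],[0,4,0,0],[0,4,0,0],[0,4,0,0],[0,4,0,0]]]'
python3 -m handwheel '[[[0,4,0,0],[0,4,0,0],[0,4,0,0],[0,3.3,0.2,0],[0,0,0,0],[0,0,0,0]]]'
python3 - <<'E'
from h import *
st();plan(516,146,51)
p,d,m=snap('wrist','w1'); print(np.round(m['position'],1))
for l in ['lever_tip','lever_pivot']:
    for r in bot.spot_point('wrist',l)[:2]: print(l,np.round(r['point'],1),r['conf'],atz(m,r['point'],61).round(1))
E
```

```text
time: 3.35
tool_pos: [414.5, 257.8, 227.0]
tcp_rot: [3.001, 1.57, 0.629]
contact_force: [-0.6, 1.4, -0.6]
grip_width: 0.0
time: 3.85
tool_pos: [519.2, 146.7, 226.3]
tcp_rot: [-0.963, 1.57, 2.945]
contact_force: [-0.3, 0.7, -0.8]
grip_width: 0.5
t 3.85 tcp [519.2 146.7 226.3] rot [-0.963  1.57   2.945] q [0.13 0.37 1.48 0.   1.29 0.94] F [-0.3  0.7 -0.8] w 0.5
shift cm [17.53 -0.16  0.27] tooly yaw deg -46.1
[573.6 198.5 385. ]
lever_tip [286.4 253.4] 0.8 [474.  144.9  61. ]
lever_pivot [354.8 269. ] 0.92 [506.3  89.8  61. ]
lever_pivot [440.1 292.4] 0.73 [544.9  16.2  61. ]
```

View pics/w1.png

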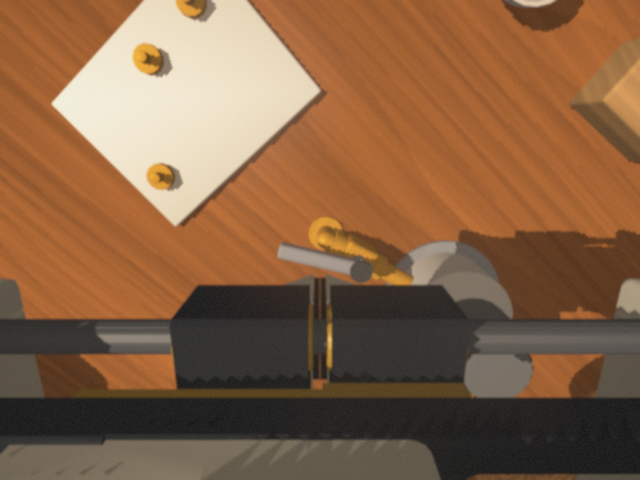

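```bash
python3 -m handwheel '[[[3.5,0,0,0],[3.5,0,0,0],[3.5,0,0,0],[3.5,0,0,0],[2,0,0,0],[1.5,0,0,0],[0,0,0,0]]]'
python3 - <<'E'
from h import *
st()
piv=np.array([510.4,85.6])
for a in [118.6,140,160,180,195,200]:
    r=np.radians(a); e=np.array([np.cos(r),np.sin(r)]); t=np.array([-np.sin(r),np.cos(r)])
    print(a,(piv+50*e-17*t).round(1))
p,d,m=snap('top','top2'); cv2.imwrite('pics/top2z.png',cv2.resize(p[200:400,150:400],None,fx=3,fy=3)[:,:,::-1])
E
```

```text
time: 4.58
tool_pos: [515.6, 149.1, 48.9]
tcp_rot: [-0.662, 1.565, -3.031]
contact_force: [-0.1, 0.2, 0.2]
grip_width: 0.5
t 4.58 tcp [515.6 149.1  48.9] rot [-0.662  1.565 -3.031] q [0.14 0.57 1.7  0.   0.87 0.94] F [-0.1  0.2  0.2] w 0.5
118.6 [501.4 137.6]
140 [483.  130.8]
160 [469.2 118.7]
180 [460.4 102.6]
195 [457.7  89.1]
200 [457.6  84.5]
```

View pics/top2z.png

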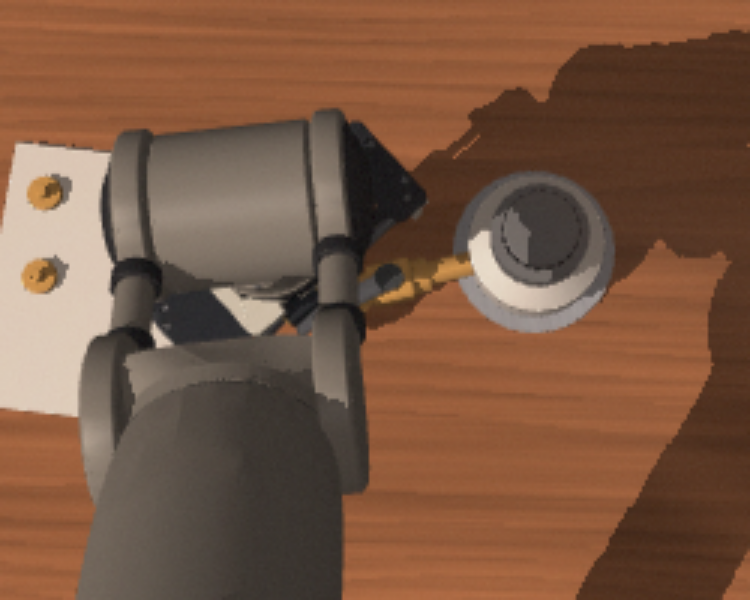

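```bash
python3 -m handwheel '[[[0,-0.3,1.2,0],[0,-0.3,1.2,0],[0,-0.3,1.2,0],[0,0,0,-0.11],[0,0,0,-0.11],[0,0,0,-0.11],[0,0,0,-0.11],[0,0,0,0]]]'
python3 -c "
from h import *
st();plan(466,112,50)"
```

```text
time: 5.3
tool_pos: [487.3, 130.7, 53.7]
tcp_rot: [2.224, 1.567, 0.297]
contact_force: [0.5, 1.9, 0.7]
grip_width: 0.9
t 5.3 tcp [487.3 130.7  53.7] rot [2.224 1.567 0.297] q [0.11 0.52 1.8  0.   0.82 0.47] F [0.5 1.9 0.7] w 0.9
shift cm [ 0.36 -1.35  2.5 ] tooly yaw deg -20.4
```

```bash
python3 -m handwheel '[[[0.2,-0.5,0.8,0],[0.2,-0.4,0.8,0],[0,-0.4,0.9,0],[0,0,0,-0.11],[0,0,0,-0.11],[0,0,0,-0.11],[0,0,0,0]]]'
python3 -c "
from h import *
st();plan(459,95,50)"
```

```text
time: 5.88
tool_pos: [464.9, 110.5, 48.2]
tcp_rot: [-0.578, 1.57, -2.178]
contact_force: [-0.2, -0.3, -0.8]
grip_width: 0.4
t 5.88 tcp [464.9 110.5  48.2] rot [-0.578  1.57  -2.178] q [ 0.07  0.49  1.87 -0.    0.78  0.1 ] F [-0.2 -0.3 -0.8] w 0.4
shift cm [-0.18 -0.54  1.56] tooly yaw deg -1.7
```

```bash
python3 -m handwheel '[[[0,-0.3,0.8,0],[0,-0.3,0.8,0],[0,0,0,-0.11],[0,0,0,-0.11],[0,0,0,0],[0,0,0,0]]]'
python3 -c "
from h import *
st();plan(458,84,50)"
```

```text
time: 6.38
tool_pos: [458.6, 94.5, 47.8]
tcp_rot: [-1.332, 1.571, -2.72]
contact_force: [-0.2, 0.1, 1.0]
grip_width: 0.2
t 6.38 tcp [458.6  94.5  47.8] rot [-1.332  1.571 -2.72 ] q [ 0.04  0.48  1.9  -0.    0.76 -0.14] F [-0.2  0.1  1. ] w 0.2
shift cm [-0.22 -0.25  1.02] tooly yaw deg 10.5
```

```bash
python3 -m handwheel '[[[0,0,0.5,0],[0,0,0.4,0],[0,0,0,0]]]'
python3 -m handwheel '[[[0,0,0.3,0],[0,0,0.3,0],[0,0,0,0]]]'
python3 - <<'E'
from h import *
st()
p,d,m=snap('wrist','w2')
for l in ['lever_tip','lever_pivot']:
    for r in bot.spot_point('wrist',l)[:2]: print(l,np.round(r['point'],1),r['conf'],atz(m,r['point'],61).round(1))
E
```

```text
time: 6.63
tool_pos: [459.1, 91.2, 47.8]
tcp_rot: [-3.086, 1.562, 1.809]
contact_force: [-3.4, 36.0, 2.2]
grip_width: 0.5
time: 6.88
tool_pos: [459.2, 90.3, 47.9]
tcp_rot: [-3.114, 1.555, 1.78]
contact_force: [-6.2, 66.9, 5.2]
grip_width: 0.1
t 6.88 tcp [459.2  90.3  47.9] rot [-3.114  1.555  1.78 ] q [ 0.02  0.48  1.9   0.02  0.77 -0.18] F [-6.2 66.9  5.2] w 0.1
```

View pics/w2.png

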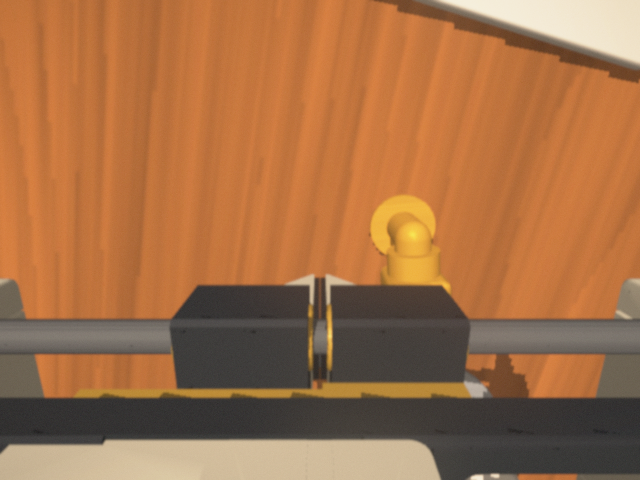

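```bash
python3 -m handwheel '[[[0,0,-1,0],[0,0,-1.5,0],[-3.5,0,-1,0],[-3.5,0,0,0],[-4,0,0,0],[-4,0,0,0],[0,0,0,0]]]' 1
python3 -m handwheel '[[[0,-4,0,0.12],[0,-4,0,0.12],[0,-4,0,0.12],[0,0,0,0.125],[0,0,0,0.125],[0,0,0,0.125],[0,0,0,0.125],[0,0,0,0.125]]]'
python3 - <<'E'
from h import *
st()
p,d,m=snap('top','top3'); cv2.imwrite('pics/top3z.png',cv2.resize(p[200:400,150:400],None,fx=3,fy=3)[:,:,::-1])
for l in ['lever_tip','lever_pivot']:
    for r in bot.spot_point('top',l)[:2]: print(l,np.round(r['point'],1),r['conf'],atz(m,r['point'],61).round(1))
E
```

```text
time: 7.62
tool_pos: [458.8, 114.8, 205.0]
tcp_rot: [1.469, 1.557, 0.083]
contact_force: [0.6, -0.3, -0.1]
grip_width: 42.5
time: 8.28
tool_pos: [335.8, 106.0, 197.6]
tcp_rot: [2.087, 1.571, -0.29]
contact_force: [0.5, -1.0, -0.3]
grip_width: 91.2
t 8.28 tcp [335.8 106.  197.6] rot [ 2.087  1.571 -0.29 ] q [ 0.09  0.05  1.99 -0.    1.1   0.89] F [ 0.5 -1.  -0.3] w 91.2
lever_tip [285.1 324.1] 0.52 [442.1  70.5  61. ]
lever_pivot [277.6 289.7] 0.8 [515.4  89.5  61. ]
```

View pics/top3z.png

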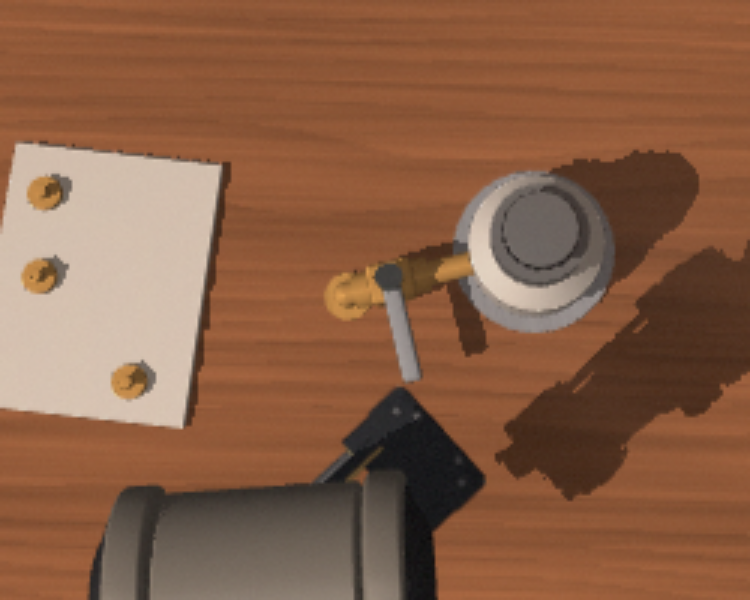

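```bash
python3 -m handwheel '[[[0,0,0,0.125],[0,0,0,0.125],[0,0,0,0.125],[0,0,0,0.125],[0,0,0,0.125],[0,0,0,0.125],[0,0,0,0.125],[0,0,0,0.125]]]'
python3 -m handwheel '[[[0,0,0,0.125],[0,0,0,0.125],[0,0,0,0.125],[0,0,0,0.125],[0,0,0,0.125],[0,0,0,0.125],[0,0,0,0.125],[0,0,0,0.125]]]'
python3 -c "
from h import *
st();plan(538.5,-20.7,200)"
```

```text
time: 9.1
tool_pos: [335.9, 106.2, 197.6]
tcp_rot: [0.44, 1.571, -2.93]
contact_force: [-0.1, -0.3, -0.1]
grip_width: 91.7
time: 9.77
tool_pos: [335.9, 106.2, 197.6]
tcp_rot: [1.326, 1.571, -3.044]
contact_force: [0.2, -0.1, 0.2]
grip_width: 91.6
t 9.77 tcp [335.9 106.2 197.6] rot [ 1.326  1.571 -3.044] q [ 0.09  0.05  1.99 -0.    1.1   2.89] F [ 0.2 -0.1  0.2] w 91.6
shift cm [ -0.24 -14.83 -18.75] tooly yaw deg -160.4
```

```bash
python3 -m handwheel '[[[0,-2.4,-3.1,0],[0,-2.4,-3.1,0],[0,-2.5,-3.1,0],[0,-2.5,-3.1,0],[0,-2.5,-3.1,0],[0,-2.5,-3.2,0],[0,0,0,0],[0,0,0,0]]]'
python3 - <<'E'
from h import *
st();plan(538.5,-20.7,122)
p,d,m=snap('wrist','w3')
C=cloud(m,d); k=(abs(C[...,2]-141.5)<6)&(d>0)&(np.hypot(C[...,0]-538,C[...,1]+20)<45); P=C[k]; print(len(P),P.mean(0),cv2.minEnclosingCircle(P[:,:2].astype(np.float32)) if len(P) else 0)
E
```

```text
time: 10.43
tool_pos: [539.3, -20.8, 196.3]
tcp_rot: [1.028, 1.569, 2.944]
contact_force: [-0.4, 0.6, 0.1]
grip_width: 91.9
t 10.43 tcp [539.3 -20.8 196.3] rot [1.028 1.569 2.944] q [-0.18  0.4   1.53  0.    1.22  2.62] F [-0.4  0.6  0.1] w 91.9
shift cm [7.43 0.06 0.03] tooly yaw deg -160.2
5746 [539.94326671 -20.99651088 141.62253306] ((539.1674194335938, -19.48944854736328), 26.849693298339844)
```

View pics/w3.png

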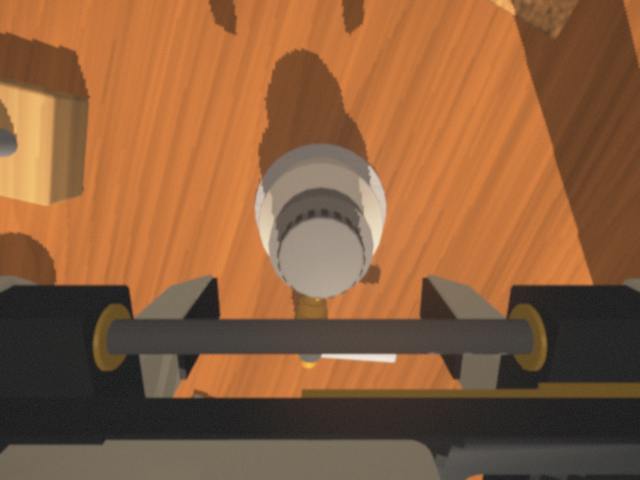

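```bash
python3 -m handwheel '[[[0,0,0,0.12],[0,0,0,0.12],[0,0,0,0.12],[2.5,0,0,0],[2.5,0,0,0],[1.4,0,0,0],[0.9,0,0,0],[0,0,0,0]]]'
python3 -m handwheel '[[[0,0,0,0],[0,0,0,0],[0,0,0,0],[0,0,0,0],[0,0,0,0],[0,0,0,0],[0,0,0,0],[0,0,0,0]]]' 0
python3 -c "
from h import *
st();plan(538.5,-20.7,122)"
```

```text
time: 11.15
tool_pos: [536.7, -18.6, 123.4]
tcp_rot: [1.365, 1.567, 2.923]
contact_force: [-0.6, -0.2, -0.2]
grip_width: 91.7
time: 11.82
tool_pos: [538.7, -19.5, 124.9]
tcp_rot: [-1.437, 1.571, 0.12]
contact_force: [-1.1, -0.1, 1.6]
grip_width: 51.2
t 11.82 tcp [538.7 -19.5 124.9] rot [-1.437  1.571  0.12 ] q [-0.18  0.47  1.63  0.    1.04  2.98] F [-1.1 -0.1  1.6] w 51.2
shift cm [ 0.29  0.01 -0.12] tooly yaw deg 179.2
```

```bash
python3 -m handwheel '[[[-0.02,0,0,-0.1],[-0.02,0,0,-0.12],[-0.02,0,0,-0.12],[-0.02,0,0,-0.12],[-0.02,0,0,-0.12],[-0.02,0,0,-0.12],[-0.02,0,0,-0.12],[-0.02,0,0,-0.12]]]'
python3 - <<'E'
from h import *
o=st(); print(np.round(o['moment'],2))
E
```

```text
time: 12.48
tool_pos: [538.4, -19.5, 126.2]
tcp_rot: [0.205, 1.57, 2.707]
contact_force: [-1.4, 0.1, -0.2]
grip_width: 51.2
t 12.48 tcp [538.4 -19.5 126.2] rot [0.205 1.57  2.707] q [-0.18  0.47  1.63  0.    1.05  2.03] F [-1.4  0.1 -0.2] w 51.2
[ 0.01  0.3  -0.  ]
```

```bash
python3 -m handwheel '[[[-0.02,0,0,-0.12],[-0.02,0,0,-0.12],[-0.02,0,0,-0.12],[-0.02,0,0,-0.12],[-0.02,0,0,-0.12],[-0.02,0,0,-0.12],[-0.02,0,0,-0.12],[-0.02,0,0,-0.12]]]'
python3 -m handwheel '[[[-0.02,0,0,-0.12],[-0.02,0,0,-0.12],[-0.02,0,0,-0.12],[-0.02,0,0,-0.12],[-0.02,0,0,-0.12],[-0.02,0,0,-0.12],[-0.02,0,0,-0.12],[-0.02,0,0,-0.12]]]'
python3 - <<'E'
from h import *
o=st(); print(np.round(o['moment'],2))
E
python3 -m handwheel '[[[-0.02,0,0,-0.12],[-0.02,0,0,-0.12],[-0.02,0,0,-0.12],[-0.02,0,0,-0.12],[-0.02,0,0,-0.12],[-0.02,0,0,-0.12],[-0.02,0,0,-0.12],[-0.02,0,0,-0.12]]]'
python3 -m handwheel '[[[-0.02,0,0,-0.12],[-0.02,0,0,-0.12],[-0.02,0,0,-0.12],[-0.02,0,0,-0.12],[-0.02,0,0,-0.12],[-0.02,0,0,-0.12],[-0.02,0,0,-0.12],[-0.02,0,0,-0.12]]]'
python3 - <<'E'
from h import *
o=st(); print(np.round(o['moment'],2))
p,d,m=snap('scene','s4'); cv2.imwrite('pics/s4z.png',cv2.resize(p[130:330,200:420],None,fx=3,fy=3)[:,:,::-1])
E
```

```text
time: 13.15
tool_pos: [538.4, -19.5, 127.7]
tcp_rot: [-0.629, 1.57, 2.833]
contact_force: [-0.3, -0.0, -1.0]
grip_width: 52.0
time: 13.82
tool_pos: [538.5, -19.5, 129.3]
tcp_rot: [-1.648, 1.57, 2.774]
contact_force: [-0.8, 0.8, -0.9]
grip_width: 51.1
t 13.82 tcp [538.5 -19.5 129.3] rot [-1.648  1.57   2.774] q [-0.18  0.46  1.62  0.    1.05  0.11] F [-0.8  0.8 -0.9] w 51.1
[-0.15  0.1   0.01]
time: 14.48
tool_pos: [538.5, -19.5, 130.9]
tcp_rot: [-2.673, 1.57, 2.709]
contact_force: [-0.4, -0.1, -1.4]
grip_width: 51.4
time: 15.15
tool_pos: [538.4, -19.5, 132.5]
tcp_rot: [2.772, 1.57, 2.831]
contact_force: [0.5, -1.0, -1.5]
grip_width: 51.3
t 15.15 tcp [538.4 -19.5 132.5] rot [2.772 1.57  2.831] q [-0.18  0.46  1.62  0.    1.06 -1.81] F [ 0.5 -1.  -1.5] w 51.3
[0.01 0.01 0.02]
```

View pics/s4z.png

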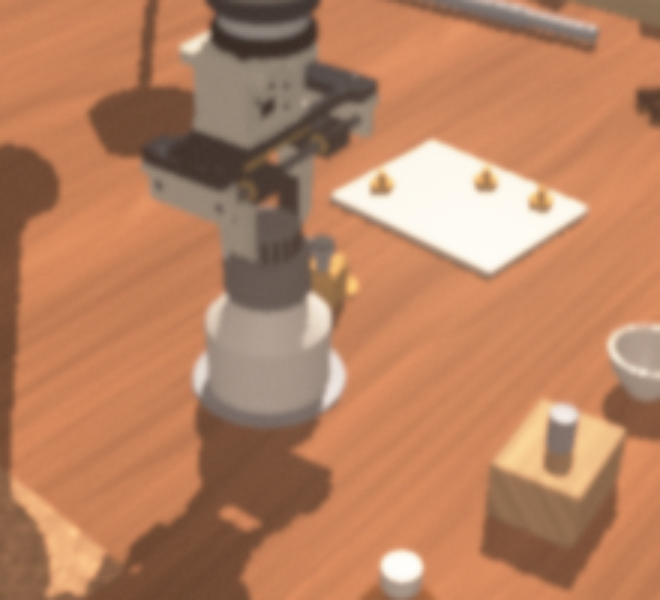

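```bash
python3 -m handwheel '[[[-0.02,0,0,-0.12],[-0.02,0,0,-0.12],[-0.02,0,0,-0.12],[-0.02,0,0,-0.12],[-0.02,0,0,-0.12],[-0.02,0,0,-0.12],[-0.02,0,0,-0.12],[-0.02,0,0,-0.12]]]'
python3 -m handwheel '[[[-0.02,0,0,-0.12],[-0.02,0,0,-0.12],[0,0,0,0]]]'
python3 -m handwheel '[[[0,0,0,0],[0,0,0,0],[0,0,0,0],[0,0,0,0],[0,0,0,0],[-1.5,0,0,0],[-2.5,0,0,0],[0,0,0,0]]]' 1
python3 - <<'E'
from h import *
o=st(); print(np.round(o['moment'],2))
p,d,m=snap('wrist','w5')
C=cloud(m,d); k=(abs(C[...,2]-149)<8)&(d>0)&(np.hypot(C[...,0]-538,C[...,1]+20)<30); P=C[k]; print(len(P),np.median(P,0),cv2.minEnclosingCircle(P[:,:2].astype(np.float32)) if len(P) else 0)
E
```

```text
time: 15.87
tool_pos: [538.5, -19.5, 134.1]
tcp_rot: [1.711, 1.57, 2.727]
contact_force: [-0.2, 0.1, -1.2]
grip_width: 51.2
time: 16.12
tool_pos: [538.5, -19.5, 134.6]
tcp_rot: [1.403, 1.571, 2.658]
contact_force: [0.7, 0.4, -0.3]
grip_width: 51.5
time: 16.78
tool_pos: [540.7, -19.8, 178.7]
tcp_rot: [-1.424, 1.564, -0.171]
contact_force: [1.2, 0.3, 1.0]
grip_width: 91.8
t 16.78 tcp [540.7 -19.8 178.7] rot [-1.424  1.564 -0.171] q [-0.18  0.41  1.56  0.    1.16 -3.  ] F [1.2 0.3 1. ] w 91.8
[0.1  0.09 0.05]
7377 [538.33510266 -21.28132321 150.16982555] ((539.062255859375, -18.998538970947266), 26.952369689941406)
```

View pics/w5.png

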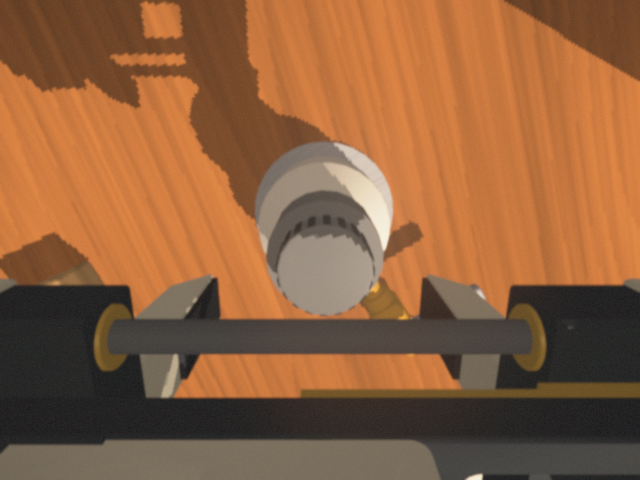

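```bash

python3 -m handwheel '[[[0,0,0,0.125],[0,0,0,0.125],[0,0,0,0.125],[0,0,0,0.125],[0,0,0,0.125],[0,0,0,0.125],[0,0,0,0.125],[0,0,0,0.125]]]'
python3 -m handwheel '[[[0,0,0,0.125],[0,0,0,0.125],[0,0,0,0.125],[0,0,0,0.125],[0,0,0,0.125],[0,0,0,0.125],[0,0,0,0.125],[0,0,0,0.125]]]'
python3 -m handwheel '[[[0,0,0,0.125],[0,0,0,0.125],[0,0,0,0.125],[0,0,0,0.125],[0,0,0,0.125],[0,0,0,0.125],[0,0,0,0.125],[0,0,0,0.125]]]'
python3 -m handwheel '[[[0,0,0,0.125],[0,0,0,0.125],[0,0,0,0.125],[0,0,0,0.125],[0,0,0,0.125],[0,0,0,0.125],[0,0,0,0.125],[0,0,0,0.125]]]'
python3 -m handwheel '[[[0,0,0,0.125],[0,0,0,0.125],[0,0,0,0.125],[0,0,0,0.125],[0,0,0,0.125],[0,0,0,0.125],[0,0,0,0.125],[0,0,0,0.125]]]'
python3 -m handwheel '[[[0,0,0,0.125],[0,0,0,0.125],[0,0,0,0.125],[0,0,0,0.125],[0,0,0,0.125],[0,0,0,0.125],[0,0,0,0.125],[0,0,0,0]]]'
python3 -c "
from h import *
st();plan(538.7,-20,133)"
```

```text
time: 17.5
tool_pos: [538.1, -19.4, 173.8]
tcp_rot: [2.652, 1.569, 2.898]
contact_force: [-0.3, 0.5, -0.0]
grip_width: 91.7
time: 18.17
tool_pos: [538.1, -19.4, 173.8]
tcp_rot: [-2.613, 1.569, 2.916]
contact_force: [-0.4, 0.4, 0.1]
grip_width: 91.8
time: 18.83
tool_pos: [538.1, -19.4, 173.8]
tcp_rot: [-1.642, 1.569, 2.887]
contact_force: [-0.3, 0.6, -0.4]
grip_width: 91.7
time: 19.5
tool_pos: [538.1, -19.4, 173.8]
tcp_rot: [-0.64, 1.569, 2.89]
contact_force: [-0.3, -0.4, -0.6]
grip_width: 91.8
time: 20.17
tool_pos: [538.2, -19.4, 173.9]
tcp_rot: [0.378, 1.57, 2.907]
contact_force: [-0.2, 0.5, 0.5]
grip_width: 91.7
time: 20.83
tool_pos: [538.1, -19.4, 173.9]
tcp_rot: [1.224, 1.569, 2.88]
contact_force: [-0.5, -1.1, -0.3]
grip_width: 91.7
t 20.83 tcp [538.1 -19.4 173.9] rot [1.224 1.569 2.88 ] q [-0.18  0.41  1.57  0.    1.16  2.88] F [-0.5 -1.1 -0.3] w 91.7
shift cm [ 4.09 -0.06 -0.07] tooly yaw deg -175.1
```

```bash

python3 -m handwheel '[[[1.5,0,0,0.05],[1.5,0,0,0],[0.8,0,0,0],[0.4,0,0,0],[0,0,0,0],[0,0,0,0]]]'
python3 -m handwheel '[[[0,0,0,0],[0,0,0,0],[0,0,0,0],[0,0,0,0],[0,0,0,0],[0,0,0,0],[0,0,0,0],[0,0,0,0]]]' 0
python3 -m handwheel '[[[-0.02,0,0,-0.1],[-0.02,0,0,-0.12],[-0.02,0,0,-0.12],[-0.02,0,0,-0.12],[-0.02,0,0,-0.12],[-0.02,0,0,-0.12],[-0.02,0,0,-0.12],[-0.02,0,0,-0.12]]]'
python3 -m handwheel '[[[-0.02,0,0,-0.12],[-0.02,0,0,-0.12],[-0.02,0,0,-0.12],[-0.02,0,0,-0.12],[-0.02,0,0,-0.12],[-0.02,0,0,-0.12],[-0.02,0,0,-0.12],[-0.02,0,0,-0.12]]]'
python3 -m handwheel '[[[-0.02,0,0,-0.12],[-0.02,0,0,-0.12],[-0.02,0,0,-0.12],[-0.02,0,0,-0.12],[-0.02,0,0,-0.12],[-0.02,0,0,-0.12],[-0.02,0,0,-0.12],[-0.02,0,0,-0.12]]]'
python3 -c "
from h import *
st()"
```

```text
time: 21.33
tool_pos: [538.8, -19.5, 132.9]
tcp_rot: [-1.316, 1.571, 0.297]
contact_force: [-1.0, -0.2, 0.5]
grip_width: 91.8
time: 22.0
tool_pos: [538.7, -19.4, 132.8]
tcp_rot: [-1.358, 1.57, 0.253]
contact_force: [0.2, 1.1, 0.1]
grip_width: 51.7
time: 22.67
tool_pos: [538.5, -19.5, 134.2]
tcp_rot: [0.183, 1.57, 2.741]
contact_force: [-0.4, -0.7, 1.3]
grip_width: 51.2
time: 23.33
tool_pos: [538.4, -19.4, 135.8]
tcp_rot: [-0.7, 1.57, 2.818]
contact_force: [-1.0, 0.0, -1.3]
grip_width: 51.5
time: 24.0
tool_pos: [538.4, -19.4, 137.3]
tcp_rot: [-1.773, 1.57, 2.704]
contact_force: [-0.5, 0.8, -0.5]
grip_width: 51.5
t 24.0 tcp [538.4 -19.4 137.3] rot [-1.773  1.57   2.704] q [-0.18  0.45  1.61  0.    1.07  0.06] F [-0.5  0.8 -0.5] w 51.5
```

```bash

python3 -m handwheel '[[[-0.02,0,0,-0.12],[-0.02,0,0,-0.12],[-0.02,0,0,-0.12],[-0.02,0,0,-0.12],[-0.02,0,0,-0.12],[-0.02,0,0,-0.12],[-0.02,0,0,-0.12],[-0.02,0,0,-0.12]]]'
python3 -m handwheel '[[[-0.02,0,0,-0.12],[-0.02,0,0,-0.12],[-0.02,0,0,-0.12],[-0.02,0,0,-0.12],[-0.02,0,0,-0.12],[-0.02,0,0,-0.12],[-0.02,0,0,-0.12],[-0.02,0,0,-0.12]]]'
python3 -m handwheel '[[[-0.02,0,0,-0.12],[-0.02,0,0,-0.12],[-0.02,0,0,-0.12],[-0.02,0,0,-0.12],[-0.02,0,0,-0.12],[-0.02,0,0,-0.12],[-0.02,0,0,-0.12],[-0.02,0,0,-0.12]]]'
python3 -m handwheel '[[[-0.02,0,0,-0.12],[0,0,0,0]]]'
python3 -c "
from h import *
o=st();print(o['moment'])"
```

```text
time: 24.67
tool_pos: [538.4, -19.4, 138.9]
tcp_rot: [-2.581, 1.57, 2.856]
contact_force: [-0.1, -0.7, -1.6]
grip_width: 51.4
time: 25.33
tool_pos: [538.4, -19.4, 140.5]
tcp_rot: [2.664, 1.57, 2.778]
contact_force: [0.9, -0.8, -1.6]
grip_width: 51.5
time: 26.0
tool_pos: [538.4, -19.4, 142.1]
tcp_rot: [1.733, 1.57, 2.807]
contact_force: [0.0, 0.1, -0.9]
grip_width: 51.3
time: 26.17
tool_pos: [538.5, -19.5, 142.4]
tcp_rot: [1.526, 1.571, 2.718]
contact_force: [-0.7, -0.4, -0.5]
grip_width: 51.2
t 26.17 tcp [538.5 -19.5 142.4] rot [1.526 1.571 2.718] q [-0.18  0.45  1.61  0.    1.08 -2.94] F [-0.7 -0.4 -0.5] w 51.2
[0.05846468 0.05218409 0.02852479]
```

```bash

python3 -m handwheel '[[[0,0,0,0],[0,0,0,0],[0,0,0,0],[0,0,0,0],[0,0,0,0],[0,0,0,0]]]' 1
python3 -m handwheel '[[[0,0,0,0.125],[0,0,0,0.125],[0,0,0,0.125],[0,0,0,0.125],[0,0,0,0.125],[0,0,0,0.125],[0,0,0,0.125],[0,0,0,0.125]]]'
python3 -m handwheel '[[[0,0,0,0.125],[0,0,0,0.125],[0,0,0,0.125],[0,0,0,0.125],[0,0,0,0],[0,0,0,0]]]' 0
python3 -m handwheel '[[[0,0,0,0],[0,0,0,0],[0,0,0,0],[0,0,0,0],[0,0,0,0],[0,0,0,0]]]'
python3 -m handwheel '[[[-0.02,0,0,-0.12],[-0.02,0,0,-0.12],[-0.02,0,0,-0.12],[-0.02,0,0,-0.12],[-0.02,0,0,-0.12],[-0.02,0,0,-0.12],[-0.02,0,0,-0.12],[-0.02,0,0,-0.12]]]'
python3 -c "
from h import *
o=st();print(o['moment'])"
```

```text
time: 26.67
tool_pos: [538.6, -19.5, 142.5]
tcp_rot: [-0.684, 1.571, 0.504]
contact_force: [0.8, 0.1, -0.2]
grip_width: 86.6
time: 27.33
tool_pos: [538.6, -19.5, 142.5]
tcp_rot: [0.846, 1.571, 1.027]
contact_force: [-0.6, -0.2, -1.0]
grip_width: 91.8
time: 27.83
tool_pos: [538.6, -19.5, 142.5]
tcp_rot: [0.687, 1.571, 0.379]
contact_force: [-0.5, -0.2, 0.1]
grip_width: 56.7
time: 28.33
tool_pos: [538.6, -19.5, 142.6]
tcp_rot: [0.582, 1.571, 0.27]
contact_force: [-0.1, -0.4, 0.4]
grip_width: 50.8
time: 29.0
tool_pos: [538.5, -19.4, 144.0]
tcp_rot: [1.692, 1.57, 2.346]
contact_force: [0.3, 0.0, -0.6]
grip_width: 51.0
t 29.0 tcp [538.5 -19.4 144. ] rot [1.692 1.57  2.346] q [-0.18  0.45  1.61  0.    1.09 -2.4 ] F [ 0.3  0.  -0.6] w 51.0
[ 0.10420984  0.13787681 -0.05559824]
```

Total about 2.04 turns. Lift gently and watch the force.

```bash

python3 -m handwheel '[[[-0.1,0,0,0],[-0.2,0,0,0],[-0.2,0,0,0],[0,0,0,0]]]'
python3 -m handwheel '[[[-1,0,0,0],[-1.5,0,0,0],[-1.5,0,0,0],[0,0,0,0]]]'
python3 - <<'E'
from h import *
st()
p,d,m=snap('scene','s6'); cv2.imwrite('pics/s6z.png',cv2.resize(p[130:330,200:420],None,fx=3,fy=3)[:,:,::-1])
E
```

```text
time: 29.33
tool_pos: [538.9, -19.5, 149.6]
tcp_rot: [-0.708, 1.57, -0.062]
contact_force: [-0.4, -0.8, -0.2]
grip_width: 51.2
time: 29.67
tool_pos: [540.2, -19.7, 192.6]
tcp_rot: [-0.808, 1.565, -0.161]
contact_force: [0.2, 0.2, -0.9]
grip_width: 51.3
t 29.67 tcp [540.2 -19.7 192.6] rot [-0.808  1.565 -0.161] q [-0.18  0.4   1.54  0.    1.2  -2.4 ] F [ 0.2  0.2 -0.9] w 51.3
```

View pics/s6z.png

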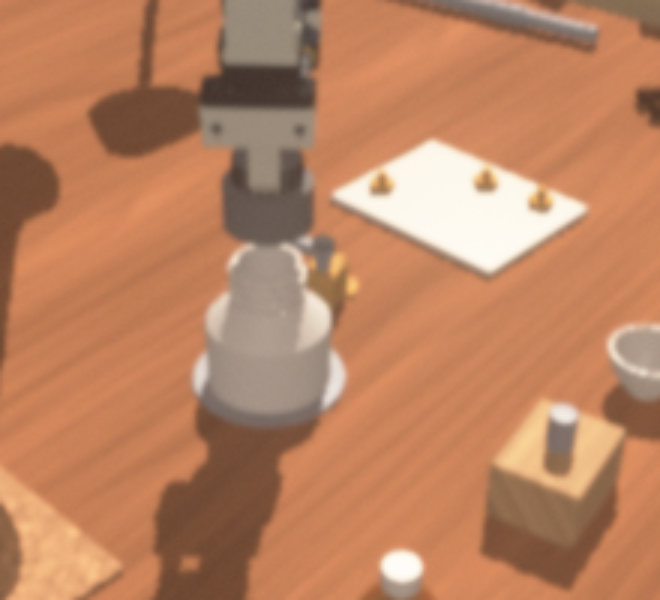

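```bash

python3 -m handwheel '[[[-1.5,0,0,0],[-1.5,0,0,0],[0,0,0,0],[0,0,0,0],[0,0,0,0]]]'
python3 - <<'E'
from h import *
st();plan(495,-322,222)
E
```

```text
time: 30.13
tool_pos: [538.0, -19.4, 217.9]
tcp_rot: [2.268, 1.569, 2.916]
contact_force: [0.2, 0.7, -1.5]
grip_width: 51.2
t 30.13 tcp [538.  -19.4 217.9] rot [2.268 1.569 2.916] q [-0.18  0.37  1.5   0.    1.27 -2.4 ] F [ 0.2  0.7 -1.5] w 51.2
shift cm [ -0.42 -21.53 -21.7 ] tooly yaw deg 127.1
```

```bash

python3 -m handwheel '[[[0,-2.7,-2.7,0],[0,-2.7,-2.7,0],[0,-2.7,-2.7,0],[0,-2.7,-2.7,0],[0,-2.7,-2.7,0],[0,-2.7,-2.7,0],[0,-2.7,-2.7,0],[0,-2.7,-2.7,0]]]'
python3 -m handwheel '[[[0,0,0,0.05],[0,0,0,0]]]'
python3 - <<'E'
from h import *
st();plan(495,-322,52)
p,d,m=snap('top','top7'); cv2.imwrite('pics/top7z.png',cv2.resize(p[180:400,280:560],None,fx=2.5,fy=2.5)[:,:,::-1])
E
```

```text
time: 30.8
tool_pos: [495.7, -323.5, 217.5]
tcp_rot: [1.713, 1.568, 2.361]
contact_force: [1.0, -0.5, -0.6]
grip_width: 51.3
time: 30.97
tool_pos: [495.5, -323.8, 217.0]
tcp_rot: [1.809, 1.568, 2.402]
contact_force: [-0.5, 1.3, -1.1]
grip_width: 51.5
t 30.97 tcp [ 495.5 -323.8  217. ] rot [1.809 1.568 2.402] q [-0.71  0.47  1.34  0.    1.33 -2.87] F [-0.5  1.3 -1.1] w 51.5
shift cm [16.5   0.13  0.07] tooly yaw deg 124.0
```

View pics/top7z.png

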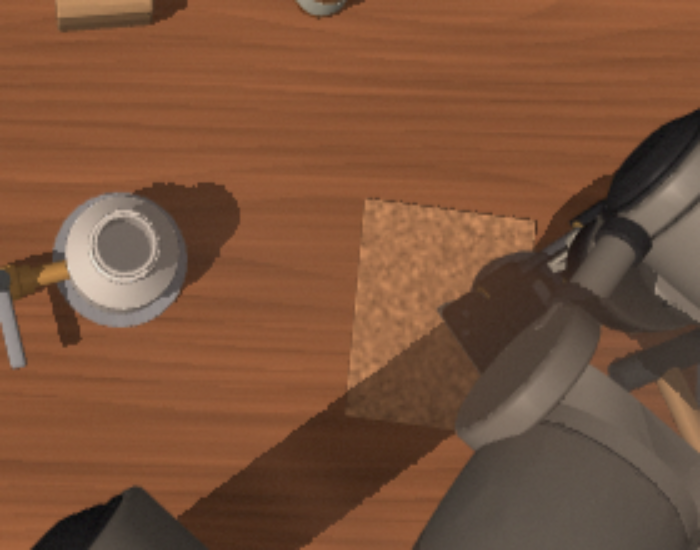

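```bash

python3 -m handwheel '[[[3,0,0,0],[3,0,0,0],[3,0,0,0],[3,0,0,0],[2,0,0,0],[1,0,0,0],[0,0,0,0]]]'
python3 -m handwheel '[[[0.5,0,0,0],[0.4,0,0,0],[0,0,0,0]]]'
python3 -m handwheel '[[[0.3,0,0,0],[0.3,0,0,0],[0,0,0,0]]]'
python3 - <<'E'
from h import *
st()
E
```

```text
time: 31.6
tool_pos: [495.9, -319.7, 66.5]
tcp_rot: [1.792, 1.565, 2.393]
contact_force: [-1.6, -0.3, 0.1]
grip_width: 51.2
time: 31.85
tool_pos: [497.2, -322.1, 60.6]
tcp_rot: [-1.194, 1.57, -0.595]
contact_force: [0.2, -0.2, -0.4]
grip_width: 51.3
time: 32.1
tool_pos: [496.7, -322.0, 53.9]
tcp_rot: [1.343, 1.571, 1.941]
contact_force: [-0.3, -0.0, -1.5]
grip_width: 51.6
t 32.1 tcp [ 496.7 -322.    53.9] rot [1.343 1.571 1.941] q [-0.7   0.64  1.54  0.    0.96 -2.87] F [-0.3 -0.  -1.5] w 51.6
```

```bash

python3 -m handwheel '[[[0.2,0,0,0],[0.2,0,0,0],[0,0,0,0]]]'
python3 -m handwheel '[[[0.15,0,0,0],[0,0,0,0]]]'
python3 -m handwheel '[[[0.15,0,0,0],[0,0,0,0]]]'
```

```text
time: 32.35
tool_pos: [496.6, -321.9, 49.7]
tcp_rot: [1.654, 1.57, 2.253]
contact_force: [-0.4, 0.1, -0.4]
grip_width: 51.3
time: 32.52
tool_pos: [496.9, -322.1, 48.7]
tcp_rot: [-0.71, 1.57, -0.112]
contact_force: [-0.1, -0.4, -0.4]
grip_width: 51.4
time: 32.68
tool_pos: [497.1, -322.2, 48.5]
tcp_rot: [-1.083, 1.57, -0.485]
contact_force: [-1.3, 1.9, 10.2]
grip_width: 51.2
```

```bash

python3 -m handwheel '[[[0,0,0,0],[0,0,0,0],[0,0,0,0],[0,0,0,0],[0,0,0,0],[-1,0,0,0],[-3,0,0,0],[-3.5,0,0,0]]]' 1
python3 -m handwheel '[[[-4,0,0,0.12],[-4,0,0,0.12],[-3,0,0,0.12],[0,0,0,0.12],[0,0,0,0.12],[0,0,0,0.12],[0,0,0,0.12],[0,0,0,0.12]]]'
python3 -m handwheel '[[[0,0,0,0.12],[0,0,0,0.12],[0,0,0,0.12],[0,0,0,0.12],[0,0,0,0.12],[0,0,0,0.12],[0,0,0,0.12],[0,0,0,0.12]]]'
python3 - <<'E'
from h import *
st();plan(520,240,230)
p,d,m=snap('wrist','w8')
E
```

```text
time: 33.35
tool_pos: [495.6, -321.1, 121.4]
tcp_rot: [1.823, 1.566, 2.421]
contact_force: [1.1, -0.7, -0.0]
grip_width: 91.7
time: 34.02
tool_pos: [496.7, -322.0, 232.9]
tcp_rot: [-0.239, 1.57, -0.607]
contact_force: [-0.5, -0.3, -0.2]
grip_width: 91.8
time: 34.68
tool_pos: [496.7, -322.0, 232.8]
tcp_rot: [0.826, 1.57, -0.502]
contact_force: [-0.3, 0.9, -0.9]
grip_width: 91.8
t 34.68 tcp [ 496.7 -322.   232.8] rot [ 0.826  1.57  -0.502] q [-0.7   0.46  1.32  0.    1.36 -0.95] F [-0.3  0.9 -0.9] w 91.8
shift cm [  0.27  15.78 -53.99] tooly yaw deg 13.9
```

View pics/w8.png

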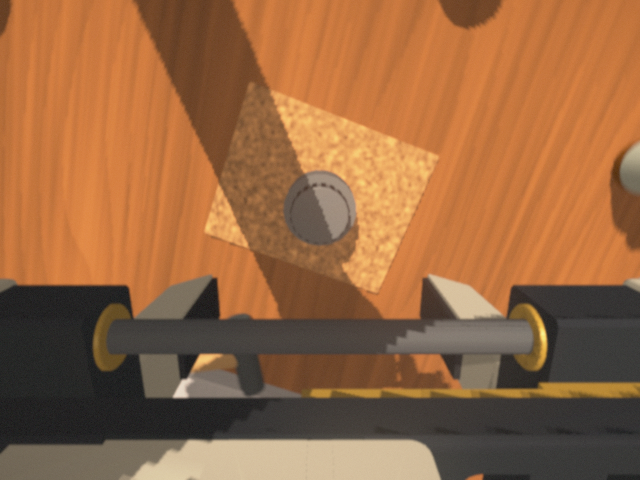

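```bash

python3 -m handwheel '[[[0,1.1,-3.8,0],[0,1.1,-3.8,0],[0,1.1,-3.8,0],[0,1.1,-3.8,0],[0,1.1,-3.8,0],[0,1.1,-3.8,0],[0,1.1,-3.8,0],[0,1.1,-3.8,0]]]' 0.4
python3 -m handwheel '[[[0,1.1,-3.8,0],[0,1.1,-3.8,0],[0,1.1,-3.8,0],[0,1.1,-3.8,0],[0,1.1,-3.8,0],[0,1.1,-3.8,0],[0,0,0,0],[0,0,0,0]]]'
cat >> h.py <<'E'
def castings(cam,name):
    p,d,m=snap(cam,name); out=[]
    for r in bot.spot_point(cam,'casting1'):
        if r['conf']<0.3: continue
        q=atz(m,r['point'],8)
        C=cloud(m,d); k=(np.hypot(C[...,0]-q[0],C[...,1]-q[1])<22)&(C[...,2]>20.5)&(C[...,2]<32)&(d>0)
        s=C[k]; print(cam,np.round(r['point'],1),round(r['conf'],2),'z8:',q.round(1),'stub',len(s),s.mean(0).round(1) if len(s) else None, cv2.minEnclosingCircle(s[:,:2].astype(np.float32)) if len(s) else '')
E
python3 - <<'E'
from h import *
st();castings('wrist','w9')
E
```

```text
time: 35.4
tool_pos: [506.8, -3.9, 232.9]
tcp_rot: [1.244, 1.57, -0.075]
contact_force: [0.3, -0.2, -0.3]
grip_width: 43.2
time: 36.07
tool_pos: [514.4, 233.4, 232.3]
tcp_rot: [1.054, 1.571, -0.262]
contact_force: [1.0, -0.8, -0.6]
grip_width: 36.9
t 36.07 tcp [514.4 233.4 232.3] rot [ 1.054  1.571 -0.262] q [ 0.29  0.41  1.4  -0.    1.33  0.04] F [ 1.  -0.8 -0.6] w 36.9
wrist [249.4 136. ] 0.85 z8: [431.9 281.3   8. ] stub 102 [433.3 280.1  27.2] ((432.9723205566406, 279.9346923828125), 4.9784626960754395)
wrist [343.8  82.9] 0.75 z8: [508.3 351.3   8. ] stub 111 [508.9 351.8  27.3] ((508.9808654785156, 352.0859680175781), 4.906462669372559)
```

View pics/w9.png

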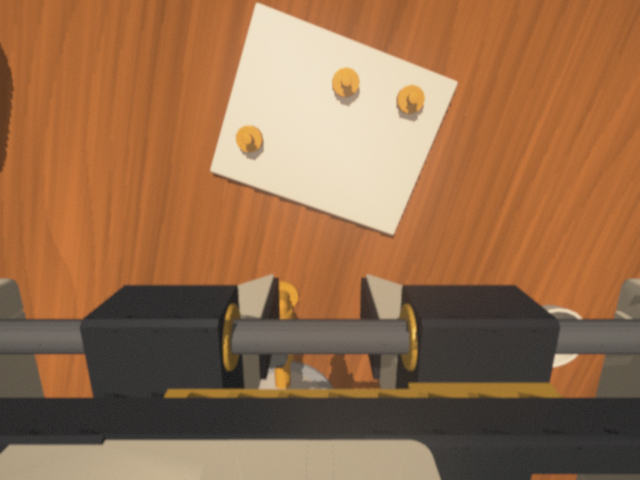

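```bash

python3 - <<'E'
from h import *
plan(433,279,100)
E
```

```text
shift cm [13.23 -6.74 -6.69] tooly yaw deg 14.4
```

```bash

python3 -m handwheel '[[[0,-2.2,-2.2,0],[0,-2.2,-2.2,0],[0,-2.3,-2.3,0],[3.3,0,0,0],[3.3,0,0,0],[3.3,0,0,0],[3.3,0,0,0],[0,0,0,0]]]'
python3 - <<'E'
from h import *
st();castings('wrist','w10')
E
```

```text
time: 36.83
tool_pos: [430.5, 276.7, 95.2]
tcp_rot: [-1.373, 1.56, -2.696]
contact_force: [-1.0, -0.7, -1.2]
grip_width: 36.7
t 36.83 tcp [430.5 276.7  95.2] rot [-1.373  1.56  -2.696] q [ 0.42  0.47  1.73 -0.    0.95  0.17] F [-1.  -0.7 -1.2] w 36.7
wrist [565.4 183.2] 0.91 z8: [574.5 354.3   8. ] stub 312 [570.8 353.1  26.3] ((572.1238403320312, 352.9745788574219), 5.291467666625977)
wrist [468.5 161.8] 0.67 z8: [509.5 351.9   8. ] stub 289 [508.2 352.1  26.6] ((509.07330322265625, 352.2953796386719), 5.20601224899292)
wrist [324.3 236.1] 0.6 z8: [432.7 281.4   8. ] stub 222 [432.7 280.6  26.8] ((432.9327697753906, 279.84613037109375), 5.067229270935059)
```

View pics/w10.png

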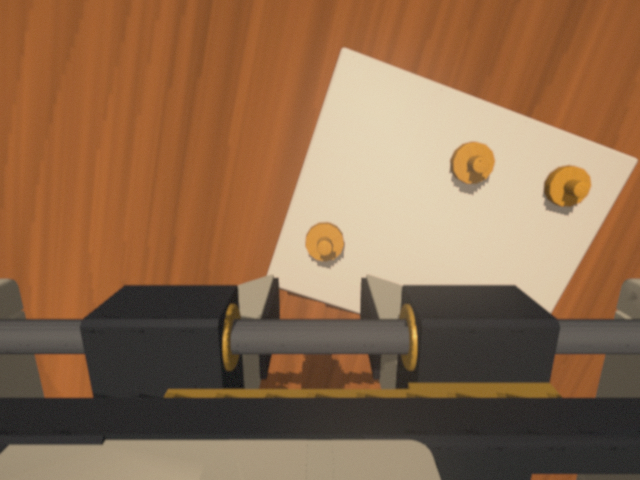

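```bash

python3 -m handwheel '[[[0,0,0,0],[0,0,0,0]]]' 
python3 - <<'E'
from h import *
st(); plan(433,279.5,18)
E
```

```text
time: 37.1
tool_pos: [435.1, 280.1, 102.5]
tcp_rot: [1.744, 1.566, 0.421]
contact_force: [-0.2, 0.4, 0.4]
grip_width: 36.6
t 37.1 tcp [435.1 280.1 102.5] rot [1.744 1.566 0.421] q [ 0.42  0.46  1.72 -0.    0.96  0.18] F [-0.2  0.4  0.4] w 36.6
shift cm [ 8.45 -0.26  0.01] tooly yaw deg 14.2
```

```bash

python3 -m handwheel '[[[2.5,-0.2,0,0],[2.5,0,0,0],[1.5,0,0,0],[1,0,0,0],[0,0,0,0],[0,0,0,0]]]' 
python3 - <<'E'
from h import *
st(); plan(433,279.5,18)
E
```

```text
time: 37.6
tool_pos: [432.3, 279.7, 26.1]
tcp_rot: [1.786, 1.569, 0.465]
contact_force: [-0.7, 1.2, -0.4]
grip_width: 37.2
t 37.6 tcp [432.3 279.7  26.1] rot [1.786 1.569 0.465] q [0.43 0.58 1.79 0.   0.78 0.18] F [-0.7  1.2 -0.4] w 37.2
shift cm [0.81 0.06 0.04] tooly yaw deg 14.3
```

```bash

python3 -m handwheel '[[[0.5,0,0,0],[0.3,0,0,0],[0,0,0,0],[0,0,0,0]]]' 
python3 -m handwheel '[[[0,0,0,0],[0,0,0,0],[0,0,0,0],[0,0,0,0],[0,0,0,0],[0,0,0,0],[0,0,0,0],[0,0,0,0]]]' 0
python3 -m handwheel '[[[-2,0,0,0],[-3,0,0,0],[-4,0,0,0],[-4,0,0,0],[-2.5,0,0,0],[0,0,0,0]]]'
python3 - <<'E'
from h import *
st(); plan(538.6,-19.8,165)
snap('wrist','w11')
E
```

```text
time: 37.93
tool_pos: [431.7, 279.5, 17.4]
tcp_rot: [1.822, 1.57, 0.501]
contact_force: [-0.2, 0.3, 0.0]
grip_width: 36.3
time: 38.6
tool_pos: [431.6, 279.4, 17.2]
tcp_rot: [2.075, 1.571, 0.753]
contact_force: [0.4, 0.6, 1.2]
grip_width: 8.2
time: 39.1
tool_pos: [434.2, 280.7, 177.9]
tcp_rot: [1.757, 1.56, 0.435]
contact_force: [0.1, 0.2, -0.2]
grip_width: 8.5
t 39.1 tcp [434.2 280.7 177.9] rot [1.757 1.56  0.435] q [0.43 0.37 1.63 0.   1.13 0.18] F [ 0.1  0.2 -0.2] w 8.5
shift cm [ 1.25  2.69 31.7 ] tooly yaw deg 14.3
```

View pics/w11.png

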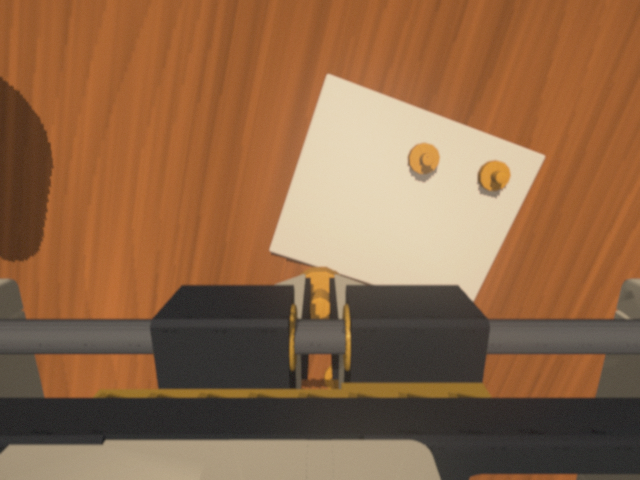

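```bash

python3 -m handwheel '[[[0,0.3,3.9,0],[0,0.3,3.9,0],[0,0.3,3.9,0],[0,0.3,3.9,0],[0,0.3,3.9,0],[0,0.4,4,0],[0,0.4,4,0],[0,0.4,4,0]]]'
python3 -m handwheel '[[[0,0,0,0],[0,0,0,0],[0,0,0,0]]]'
python3 - <<'E'
from h import *
st(); plan(538.6,-19.8,120)
E
```

```text
time: 39.82
tool_pos: [534.8, -21.1, 170.4]
tcp_rot: [-2.045, 1.568, 2.916]
contact_force: [0.8, 0.1, -0.8]
grip_width: 8.5
time: 40.07
tool_pos: [534.4, -18.9, 170.6]
tcp_rot: [-2.15, 1.568, 2.811]
contact_force: [-0.6, -0.0, -0.4]
grip_width: 8.3
t 40.07 tcp [534.4 -18.9 170.6] rot [-2.15   1.568  2.811] q [-0.18  0.41  1.58  0.    1.15 -0.43] F [-0.6 -0.  -0.4] w 8.3
shift cm [5.06 0.4  0.2 ] tooly yaw deg 14.2
```

```bash

python3 -m handwheel '[[[0,0.4,0.2,0],[2,0,0,0],[1.5,0,0,0],[1,0,0,0],[0.4,0,0,0],[0,0,0,0]]]'
python3 - <<'E'
from h import *
st(); plan(538.6,-19.8,120)
E
```

```text
time: 40.57
tool_pos: [539.2, -19.3, 122.2]
tcp_rot: [-2.053, 1.569, 2.91]
contact_force: [-0.5, -0.1, -1.0]
grip_width: 8.4
t 40.57 tcp [539.2 -19.3 122.2] rot [-2.053  1.569  2.91 ] q [-0.18  0.47  1.63  0.    1.04 -0.43] F [-0.5 -0.1 -1. ] w 8.4
shift cm [ 0.22 -0.07  0.04] tooly yaw deg 14.3
```

Casting bottom is just inside the mouth; release, rise and look.

```bash

python3 -m handwheel '[[[0.2,0,0,0],[0,0,0,0],[0,0,0,0],[0,0,0,0],[0,0,0,0],[-2,0,0,0],[-4,0,0,0],[0,0,0,0]]]' 0.4
python3 - <<'E'
from h import *
st(); plan(509,250,180)
p,d,m=snap('wrist','w12')
castings('top','top12')
E
```

```text
time: 41.23
tool_pos: [543.0, -20.8, 187.7]
tcp_rot: [1.156, 1.56, -0.166]
contact_force: [1.4, -1.0, 0.7]
grip_width: 36.5
t 41.23 tcp [543.  -20.8 187.7] rot [ 1.156  1.56  -0.166] q [-0.18  0.4   1.54  0.    1.18 -0.43] F [ 1.4 -1.   0.7] w 36.5
shift cm [  0.68   3.36 -27.08] tooly yaw deg 14.3
top [163.  289.5] 0.68 z8: [514.5 351.5   8. ] stub 22 [508.7 350.7  25.4] ((509.58636474609375, 352.69195556640625), 8.071930885314941)
top [165.4 262.9] 0.52 z8: [575.3 351.    8. ] stub 21 [571.8 350.6  25.6] ((572.5474243164062, 352.21697998046875), 9.65727710723877)
```

View pics/w12.png

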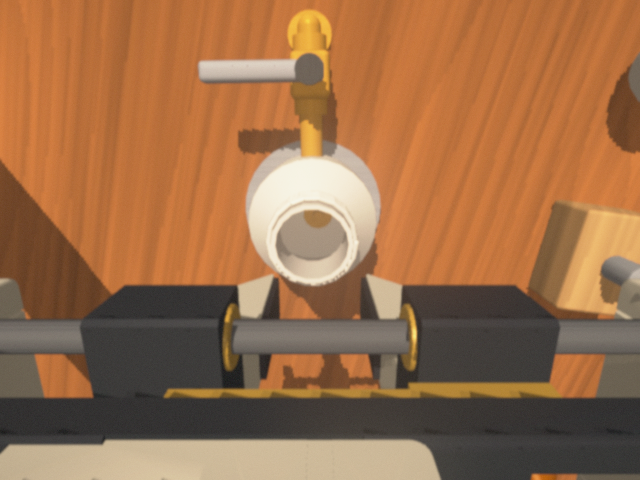

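View pics/top12.png

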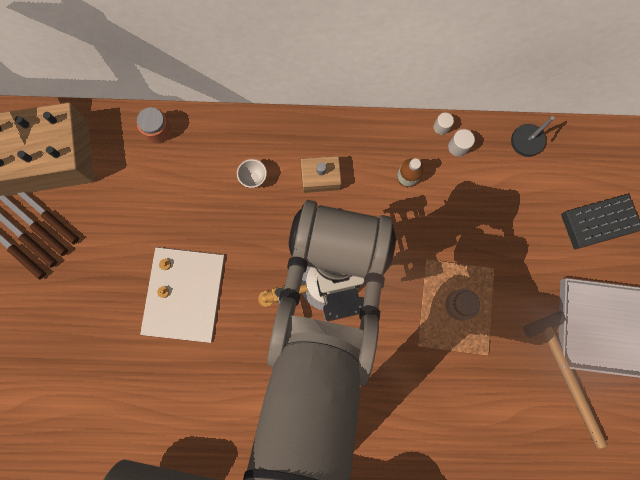

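```bash

python3 -m handwheel '[[[0,0.5,-3.7,0],[0,0.6,-3.7,0],[0,0.6,-3.7,0],[0,0.6,-3.7,0],[0,0.6,-3.7,0],[0,0.6,-3.7,0],[0,0.6,-3.7,0],[0,0.6,-3.7,0]]]'
python3 -m handwheel '[[[0,0.6,-3.7,0],[0,0.6,-3.7,0],[3,0,0,0],[3,0,0,0],[1.5,0,0,0],[0,0,0,0],[0,0,0,0]]]'
python3 - <<'E'
from h import *
st();castings('wrist','w13'); plan(509,352,18)
E
```

```text
time: 42.05
tool_pos: [511.1, 279.8, 179.6]
tcp_rot: [-1.44, 1.568, -2.762]
contact_force: [0.5, -0.0, 0.5]
grip_width: 36.8
time: 42.63
tool_pos: [504.9, 352.5, 104.5]
tcp_rot: [-1.354, 1.567, -2.676]
contact_force: [0.0, 0.2, 0.7]
grip_width: 37.1
t 42.63 tcp [504.9 352.5 104.5] rot [-1.354  1.567 -2.676] q [0.49 0.62 1.42 0.   1.11 0.24] F [0.  0.2 0.7] w 37.1
wrist [326.2 240.4] 0.95 z8: [510.5 352.2   8. ] stub 202 [509.1 353.   27. ] ((509.2373352050781, 352.3303527832031), 5.039405822753906)
wrist [413.6 260.2] 0.79 z8: [574.6 353.3   8. ] stub 213 [571.4 354.   26.5] ((572.004150390625, 353.24114990234375), 5.084152698516846)
shift cm [8.9  0.21 0.17] tooly yaw deg 14.2
```

View pics/w13.png

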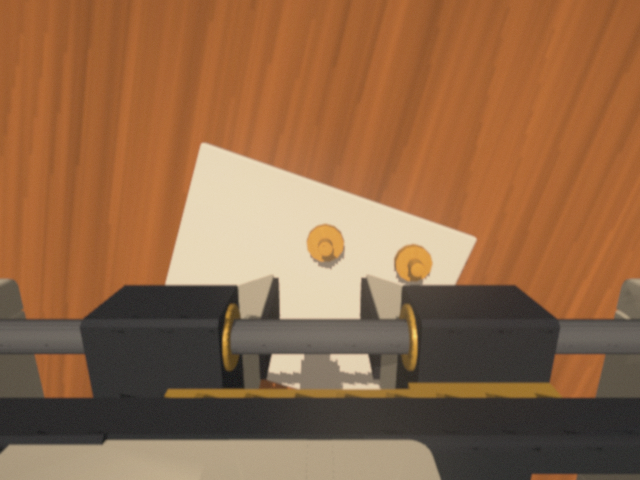

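```bash

python3 -m handwheel '[[[2.5,0.3,0.1,0],[2.5,0,0,0],[1.5,0,0,0],[1,0,0,0],[0,0,0,0],[0,0,0,0]]]' 
python3 - <<'E'
from h import *
st(); plan(509.2,352,18)
E
```

```text
time: 43.23
tool_pos: [509.6, 353.0, 32.1]
tcp_rot: [1.867, 1.569, 0.544]
contact_force: [0.7, 0.2, 0.0]
grip_width: 36.5
t 43.23 tcp [509.6 353.   32.1] rot [1.867 1.569 0.544] q [0.48 0.71 1.47 0.   0.96 0.23] F [0.7 0.2 0. ] w 36.5
shift cm [ 1.41 -0.06  0.08] tooly yaw deg 14.3
```

```bash

python3 -m handwheel '[[[0.8,0,0.1,0],[0.6,0,0,0],[0,0,0,0],[0,0,0,0]]]' 
python3 -m handwheel '[[[0,0,0,0],[0,0,0,0],[0,0,0,0],[0,0,0,0],[0,0,0,0],[0,0,0,0],[0,0,0,0],[0,0,0,0]]]' 0
python3 -m handwheel '[[[-2,0,0,0],[-3,0,0,0],[-4,0,0,0],[-4,0,0,0],[-2.5,0,0,0],[0,0,0,0],[0,0,0,0]]]'
python3 - <<'E'
from h import *
st(); plan(538.6,-19.8,172)
E
```

```text
time: 43.57
tool_pos: [509.0, 351.7, 17.1]
tcp_rot: [-1.553, 1.571, -2.874]
contact_force: [0.6, -0.4, -0.4]
grip_width: 36.8
time: 44.23
tool_pos: [509.2, 351.8, 17.3]
tcp_rot: [1.937, 1.57, 0.615]
contact_force: [-1.0, 0.1, 1.5]
grip_width: 8.6
time: 44.82
tool_pos: [509.7, 352.1, 173.8]
tcp_rot: [1.821, 1.567, 0.499]
contact_force: [-0.0, -0.6, -1.0]
grip_width: 8.4
t 44.82 tcp [509.7 352.1 173.8] rot [1.821 1.567 0.499] q [0.48 0.56 1.33 0.   1.25 0.23] F [-0.  -0.6 -1. ] w 8.4
shift cm [ 0.12 -6.37 36.75] tooly yaw deg 14.3
```

```bash

python3 -m handwheel '[[[0,-0.6,3.7,0],[0,-0.6,3.7,0],[0,-0.6,3.7,0],[0,-0.6,3.7,0],[0,-0.6,3.7,0],[0,-0.6,3.7,0],[0,-0.7,3.7,0],[0,-0.7,3.7,0]]]'
python3 -m handwheel '[[[0,-0.7,3.6,0],[0,-0.7,3.6,0],[0,0,0,0],[0,0,0,0]]]'
python3 - <<'E'
from h import *
st(); plan(538.6,-19.8,120)
E
```

```text
time: 45.48
tool_pos: [532.3, 50.8, 170.1]
tcp_rot: [-1.88, 1.567, 3.081]
contact_force: [-0.1, 0.5, 0.4]
grip_width: 8.6
time: 45.82
tool_pos: [536.8, -22.3, 170.2]
tcp_rot: [-2.051, 1.567, 2.907]
contact_force: [-0.7, 0.4, 0.1]
grip_width: 8.5
t 45.82 tcp [536.8 -22.3 170.2] rot [-2.051  1.567  2.907] q [-0.18  0.42  1.57  0.    1.15 -0.43] F [-0.7  0.4  0.1] w 8.5
shift cm [ 5.02  0.25 -0.19] tooly yaw deg 14.0
```

```bash

python3 -m handwheel '[[[0,0.2,0,0],[2,0,0,0],[1.5,0,0,0],[1,0,0,0],[0.5,0,0,0],[0,0,0,0],[0,0,0,0]]]'
python3 - <<'E'
from h import *
st(); plan(538.6,-19.8,120)
E
```

```text
time: 46.4
tool_pos: [539.9, -19.5, 122.2]
tcp_rot: [-2.824, 1.571, 2.138]
contact_force: [0.1, 0.4, -0.7]
grip_width: 8.1
t 46.4 tcp [539.9 -19.5 122.2] rot [-2.824  1.571  2.138] q [-0.18  0.47  1.63  0.    1.04 -0.43] F [ 0.1  0.4 -0.7] w 8.1
shift cm [ 0.22 -0.13 -0.01] tooly yaw deg 14.3
```

```bash

python3 -m handwheel '[[[0.2,-0.1,0,0],[0,0,0,0],[0,0,0,0],[0,0,0,0],[0,0,0,0],[-2,0,0,0],[-4,0,0,0],[0,0,0,0]]]' 0.4
python3 - <<'E'
from h import *
st(); plan(570,353,190)
p,d,m=snap('wrist','w14')
castings('top','top14')
E
```

```text
time: 47.07
tool_pos: [542.0, -21.0, 186.5]
tcp_rot: [1.157, 1.56, -0.165]
contact_force: [1.3, 0.2, 0.1]
grip_width: 36.6
t 47.07 tcp [542.  -21.  186.5] rot [ 1.157  1.56  -0.165] q [-0.18  0.4   1.55  0.    1.18 -0.43] F [1.3 0.2 0.1] w 36.6
shift cm [ -0.38  11.93 -35.56] tooly yaw deg 14.3
top [166.  263.2] 0.64 z8: [574.7 349.5   8. ] stub 17 [571.5 351.1  25.6] ((571.6370239257812, 351.08856201171875), 4.885177135467529)
```

View pics/w14.png

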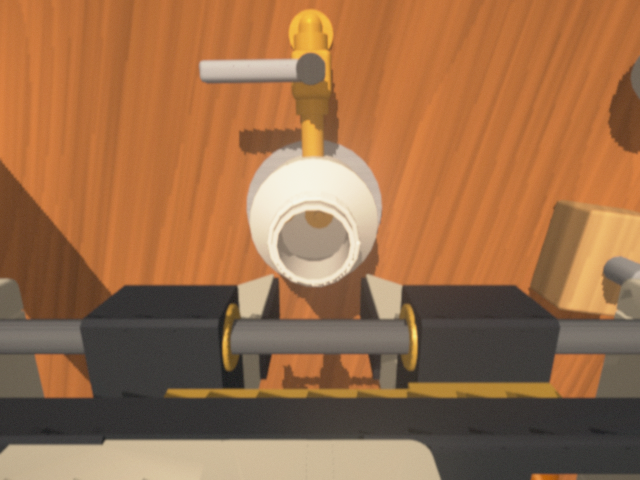

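```bash

python3 -m handwheel '[[[0,1.2,-3.6,0],[0,1.2,-3.6,0],[0,1.2,-3.6,0],[0,1.2,-3.6,0],[0,1.2,-3.6,0],[0,1.2,-3.6,0],[0,1.2,-3.6,0],[0,1.2,-3.6,0]]]'
python3 -m handwheel '[[[0,1.3,-3.4,0],[0,1.3,-3.4,0],[3,0,0,0],[3,0,0,0],[1.5,0,0,0],[0,0,0,0],[0,0,0,0]]]'
python3 - <<'E'
from h import *
st();castings('wrist','w15'); plan(572,352.8,18)
E
```

```text
time: 47.88
tool_pos: [559.9, 284.0, 178.4]
tcp_rot: [-1.469, 1.568, -2.79]
contact_force: [0.9, -0.1, 0.6]
grip_width: 36.5
time: 48.47
tool_pos: [568.4, 354.2, 103.3]
tcp_rot: [-1.383, 1.567, -2.705]
contact_force: [0.6, -0.1, 0.3]
grip_width: 36.6
t 48.47 tcp [568.4 354.2 103.3] rot [-1.383  1.567 -2.705] q [0.44 0.71 1.24 0.   1.19 0.19] F [ 0.6 -0.1  0.3] w 36.6
wrist [325.  243.3] 0.8 z8: [573.6 352.    8. ] stub 202 [572.1 354.2  26.9] ((572.1002807617188, 353.4689636230469), 5.031292915344238)
shift cm [8.82 0.14 0.25] tooly yaw deg 14.2
```

View pics/w15.png

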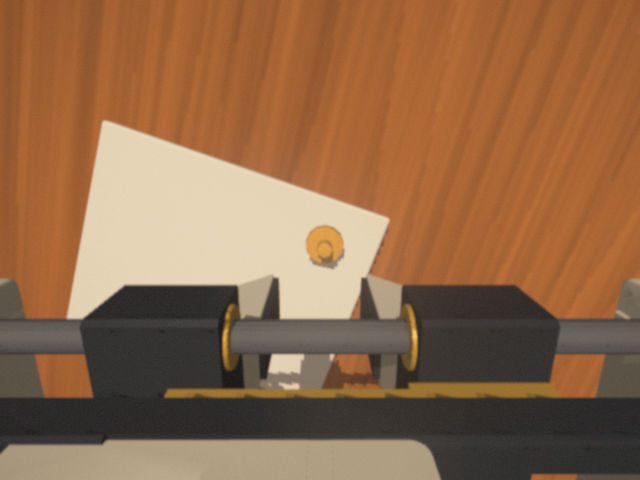

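Last casting sits at (325,243), lined up between the open fingers.

```bash

python3 -m handwheel '[[[2.5,0.2,0.1,0],[2.5,0,0,0],[1.5,0,0,0],[1,0,0,0],[0,0,0,0],[0,0,0,0]]]' 
python3 - <<'E'
from h import *
st(); plan(572,352.8,18)
E
```

```text
time: 49.07
tool_pos: [572.2, 354.4, 31.3]
tcp_rot: [1.813, 1.569, 0.491]
contact_force: [0.5, -0.4, 1.2]
grip_width: 36.8
t 49.07 tcp [572.2 354.4  31.3] rot [1.813 1.569 0.491] q [0.44 0.79 1.29 0.   1.05 0.19] F [ 0.5 -0.4  1.2] w 36.8
shift cm [ 1.33 -0.06  0.15] tooly yaw deg 14.3
```

```bash

python3 -m handwheel '[[[0.8,0,0.1,0],[0.5,0,0,0],[0,0,0,0],[0,0,0,0]]]' 
python3 -m handwheel '[[[0,0,0,0],[0,0,0,0],[0,0,0,0],[0,0,0,0],[0,0,0,0],[0,0,0,0],[0,0,0,0],[0,0,0,0]]]' 0
python3 -m handwheel '[[[-2,0,0,0],[-3,0,0,0],[-4,0,0,0],[-4,0,0,0],[-2.5,0,0,0],[0,0,0,0],[0,0,0,0]]]'
python3 - <<'E'
from h import *
st(); plan(538.6,-19.8,172)
E
```

```text
time: 49.4
tool_pos: [571.7, 353.2, 17.1]
tcp_rot: [-1.623, 1.571, -2.944]
contact_force: [0.3, -0.0, -0.1]
grip_width: 36.7
time: 50.07
tool_pos: [571.8, 353.3, 17.3]
tcp_rot: [1.972, 1.57, 0.65]
contact_force: [0.2, 0.1, 1.4]
grip_width: 8.3
time: 50.65
tool_pos: [572.3, 353.5, 174.0]
tcp_rot: [1.777, 1.567, 0.456]
contact_force: [0.6, 0.1, -1.5]
grip_width: 8.2
t 50.65 tcp [572.3 353.5 174. ] rot [1.777 1.567 0.456] q [0.44 0.66 1.15 0.   1.34 0.19] F [ 0.6  0.1 -1.5] w 8.2
shift cm [  0.12 -12.47  35.35] tooly yaw deg 14.3
```

```bash

python3 -m handwheel '[[[0,-1.2,3.6,0],[0,-1.2,3.6,0],[0,-1.2,3.6,0],[0,-1.2,3.6,0],[0,-1.2,3.6,0],[0,-1.2,3.6,0],[0,-1.2,3.5,0],[0,-1.2,3.5,0]]]'
python3 -m handwheel '[[[0,-1.3,3.5,0],[0,-1.3,3.5,0],[0,0,0,0],[0,0,0,0]]]'
python3 - <<'E'
from h import *
st(); plan(538.6,-19.8,120)
E
```

```text
time: 51.32
tool_pos: [547.5, 50.7, 170.0]
tcp_rot: [-1.876, 1.567, 3.085]
contact_force: [0.2, -0.6, -1.2]
grip_width: 8.0
time: 51.65
tool_pos: [540.0, -23.5, 170.3]
tcp_rot: [-2.045, 1.567, 2.913]
contact_force: [1.0, 0.4, -0.6]
grip_width: 8.4
t 51.65 tcp [540.  -23.5 170.3] rot [-2.045  1.567  2.913] q [-0.19  0.42  1.56  0.    1.16 -0.43] F [ 1.   0.4 -0.6] w 8.4
shift cm [ 5.03 -0.03 -0.39] tooly yaw deg 14.0
```

```bash

python3 -m handwheel '[[[0,-0.1,-0.2,0],[2,0,0,0],[1.5,0,0,0],[1,0,0,0],[0.5,0,0,0],[0,0,0,0],[0,0,0,0]]]'
python3 - <<'E'
from h import *
st(); plan(538.6,-19.8,120)
E
```

```text
time: 52.23
tool_pos: [539.9, -19.5, 122.2]
tcp_rot: [-2.994, 1.571, 1.968]
contact_force: [-0.2, -0.3, -0.9]
grip_width: 8.7
t 52.23 tcp [539.9 -19.5 122.2] rot [-2.994  1.571  1.968] q [-0.18  0.47  1.63  0.    1.04 -0.43] F [-0.2 -0.3 -0.9] w 8.7
shift cm [ 0.22 -0.13 -0.  ] tooly yaw deg 14.3
```

```bash

python3 -m handwheel '[[[0.2,-0.1,0,0],[0,0,0,0],[0,0,0,0],[0,0,0,0],[0,0,0,0],[-2,0,0,0],[-4,0,0,0],[-4,0,0,0]]]' 0.4
python3 -m handwheel '[[[-4,0,0,0],[-2,0,1.5,0],[0,0,1.5,0],[0,0,1.5,0],[0,0,1.5,0],[0,0,0,0],[0,0,0,0]]]'
python3 - <<'E'
from h import *
st()
p,d,m=snap('wrist','w16')
E
```

```text
time: 52.9
tool_pos: [537.8, -20.3, 220.3]
tcp_rot: [-2.033, 1.567, 2.928]
contact_force: [1.2, -0.5, 0.3]
grip_width: 36.5
time: 53.48
tool_pos: [553.1, -79.5, 278.1]
tcp_rot: [-2.177, 1.567, 2.782]
contact_force: [0.0, 0.4, 1.0]
grip_width: 36.5
t 53.48 tcp [553.1 -79.5 278.1] rot [-2.177  1.567  2.782] q [-0.28  0.37  1.33  0.    1.44 -0.53] F [0.  0.4 1. ] w 36.5
```

View pics/w16.png

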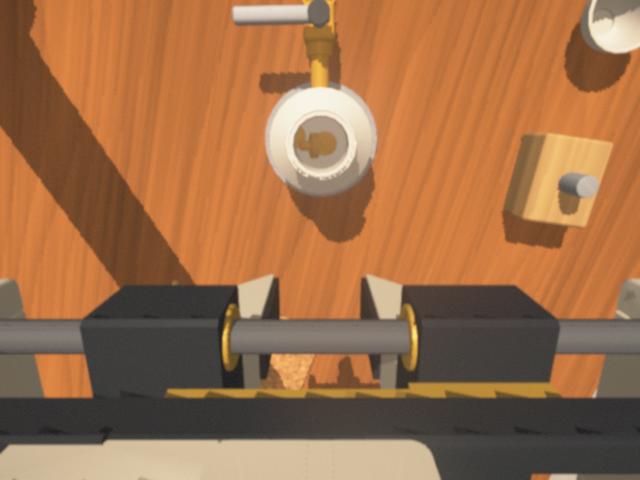

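```bash

python3 -m handwheel '[[[0,-4,0,0],[0,-4,0,0],[0,-4,0,0],[0,-4,0,0],[0,0,0,0],[0,0,0,0]]]'
python3 - <<'E'
from h import *
st()
p,d,m=snap('top','top17')
C=cloud(m,d)
k=(np.hypot(C[...,0]-497,C[...,1]+322)<60)&(C[...,2]>15)&(d>0);P=C[k];print('cap',len(P),P.mean(0),np.percentile(P[:,2],98),cv2.minEnclosingCircle(P[:,:2].astype(np.float32)))
k=(np.hypot(C[...,0]-538.5,C[...,1]+20)<18)&(C[...,2]<60)&(d>0);P=C[k];print('pot inside',len(P),np.percentile(P[:,2],[5,50,95]) if len(P) else '')
for l in ['casting1','cap','lever_tip']:
    print(l,[(np.round(r['point']),round(r['conf'],2)) for r in bot.spot_point('top',l)])
E
```

```text
time: 54.03
tool_pos: [397.1, -117.7, 280.1]
tcp_rot: [2.381, 1.57, 1.058]
contact_force: [0.5, -0.6, 0.2]
grip_width: 36.6
t 54.03 tcp [ 397.1 -117.7  280.1] rot [2.381 1.57  1.058] q [-0.47  0.09  1.7   0.    1.35 -0.72] F [ 0.5 -0.6  0.2] w 36.6
cap 844 [ 495.0313412 -316.1829912   52.033346 ] 66.78732963628104 ((496.7850646972656, -322.421630859375), 35.080142974853516)
pot inside 162 [ 5.98067526 19.35965735 42.2639693 ]
casting1 [(array([332., 282.]), 0.6), (array([328., 283.]), 0.43)]
cap [(array([462., 302.]), 0.69)]
lever_tip [(array([288., 327.]), 0.64)]
```

View pics/top17.png

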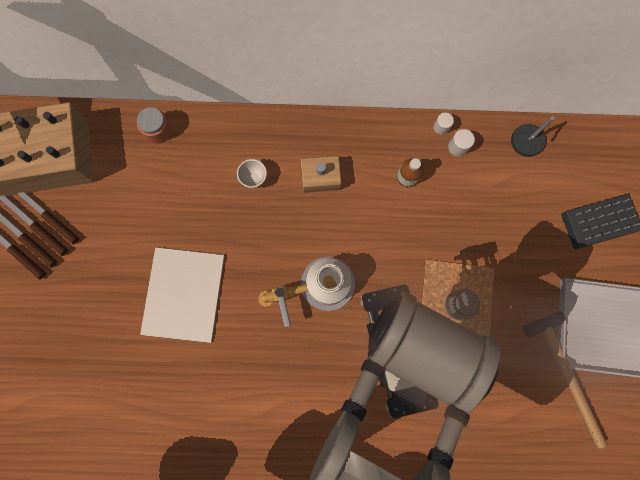

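```bash
python3 -m handwheel '[[[0,0,0,0],[0,0,0,0],[0,0,0,0],[0,0,0,0]]]'; python3 -c "
from h import *
print(bot.close_job())"
```

```text
time: 54.57
tool_pos: [398.7, -117.9, 279.9]
tcp_rot: [-2.435, 1.57, 2.527]
contact_force: [0.0, 0.8, -0.1]
grip_width: 37.1
the job is handed in; nothing more can be done
None
```

I handed the job in at about 55 s and believe it is complete, though no verdict was reported.

- **Drain cock:** I pushed the lever to its stop before touching the cap; the push force reached 67 N there. The last picture shows the lever square to the pipe.
- **Cap:** It came off after about 2.04 turns in three grips. It now stands upright near the centre of the cork mat.
- **Castings:** There were three on the board. I gripped each by its stub and released it inside the pot's mouth.

**Last checks:** The top picture shows an empty board, castings inside the pot, the cap on the mat with its top near 66 mm, and the bottle, block and bowl where they were. The highest depth reading inside the pot was about 42 mm, below the 70 mm limit. The arm was clear and touching nothing.

**Not fully confirmed:** The pot's neck hides part of the floor, so the last pictures did not show all three castings separately. The network marked only two points there. That the third is inside rests on it being gripped up to its release in the mouth and on nothing showing outside the pot.

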